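# Clear down the enamelling bench

## Task

Clear down the enamelling bench: lay every firing spatula flat on the felt-topped tool board, side by side and not crossing, lengthwise in the middle of the board, with all blades pointing away from the robot and square to the board. Get rid of the copper scrap too: first put every stray square bar end into the aluminium tipping pan with the domed blanks, then raise the pan by its bar handle so that all of it slides into the steel scrap box, and lower the pan back to level. Leave everything else where it stands.

Things in the scene. Friction and masses are not known exactly. Their poses are not given: they have to be found in the camera images.
- tool_board_top (a point): Centre of the top face of the tool board: a fixed flat plywood board, 190 mm (x) by 180 mm (y), with a grey felt inlay; its top is 12 mm above the bench. (The bench's left part is covered by a flat white sheet 3 mm thick.) Its x axis points away from the robot to within 0.3 rad; the tools are to lie along this x axis, side by side along its y axis.
- scrap_box_in (a point): Centre of the inner floor (4 mm above the bench) of the scrap box: a fixed dark steel box, inside 107 mm along its x axis and 113 mm along y, walls about 50 mm high. x points away from the tipping pan, z up.
- tip_pan (a joint): Angle of the tipping pan in rad: 0 = lying level on its posts, 1.45 = fully up (end stop). Stiff, damped hinge; lifting takes 2 to 4 N at the handle; let go, the pan sinks back to 0 by its own weight in a second or two.
- tip_pan_hinge (a point): Middle of the pan hinge axis, 42 mm above the bench, over the near wall of the scrap box. Hinge axis = this y axis. Turns with the pan; at joint 0, x points from pan to box, z up. The pan, a bare aluminium tray 96 mm wide, 82 long, 25 high, floor 3, reaches from the hinge to -x, open at the hinge end; a rising angle lifts the handle end up and over, so that its load slides into the box.
- tip_pan_handle (a point): Middle of the pan handle: a round steel bar 10 mm thick, 72 mm long, parallel to the hinge, on two side wires. In the hinge frame at x = -126 mm, z = +12 mm (54 mm above the bench when level), 44 mm clear of the pan end wall, nothing below. Can be pinched from above across the bar and may turn between the fingers.
- spatula_1_grip (a point): Balance point of steel firing spatula 1 (184 mm, 36 to 59 g), at the front of its black grip. Round grip 14 mm thick, 71 long, axis 8 mm above what it lies on; then a 9 mm shaft; then a flat blade 25 mm wide. y points along the tool to the blade, z up when flat. Butt 62 mm behind (-y), blade end 121 mm ahead (+y), mid-length 30 mm ahead. May be absent.
- spatula_1_blade (a point): Blade of firing spatula 1: point on the tool's long axis in the blade, 108 mm ahead (+y) of its grip point, 1 mm above what it rests on.
- spatula_2_grip (a point): Balance point of steel firing spatula 2 (184 mm, 36 to 59 g), at the front of its black grip. Round grip 14 mm thick, 71 long, axis 8 mm above what it lies on; then a 9 mm shaft; then a flat blade 25 mm wide. y points along the tool to the blade, z up when flat. Butt 62 mm behind (-y), blade end 121 mm ahead (+y), mid-length 30 mm ahead. May be absent.
- spatula_2_blade (a point): Blade of firing spatula 2: point on the tool's long axis in the blade, 108 mm ahead (+y) of its grip point, 1 mm above what it rests on.
- spatula_3_grip (a point): Balance point of steel firing spatula 3 (184 mm, 36 to 59 g), at the front of its black grip. Round grip 14 mm thick, 71 long, axis 8 mm above what it lies on; then a 9 mm shaft; then a flat blade 25 mm wide. y points along the tool to the blade, z up when flat. Butt 62 mm behind (-y), blade end 121 mm ahead (+y), mid-length 30 mm ahead. May be absent.
- spatula_3_blade (a point): Blade of firing spatula 3: point on the tool's long axis in the blade, 108 mm ahead (+y) of its grip point, 1 mm above what it rests on.
- spatula_4_grip (a point): Balance point of steel firing spatula 4 (184 mm, 36 to 59 g), at the front of its black grip. Round grip 14 mm thick, 71 long, axis 8 mm above what it lies on; then a 9 mm shaft; then a flat blade 25 mm wide. y points along the tool to the blade, z up when flat. Butt 62 mm behind (-y), blade end 121 mm ahead (+y), mid-length 30 mm ahead. May be absent.
- spatula_4_blade (a point): Blade of firing spatula 4: point on the tool's long axis in the blade, 108 mm ahead (+y) of its grip point, 1 mm above what it rests on.
- blank_1_center (a point): Centre of domed copper blank 1, 17 x 21 x 6 mm, 14 g, at the start lying loose in the tipping pan. May be absent.
- blank_2_center (a point): Centre of domed copper blank 2, 17 x 21 x 6 mm, 14 g, at the start lying loose in the tipping pan. May be absent.
- blank_3_center (a point): Centre of domed copper blank 3, 17 x 21 x 6 mm, 14 g, at the start lying loose in the tipping pan. May be absent.
- bar_end_1_center (a point): Centre of stray copper bar end 1: a sawn piece of square copper bar, 28 mm long (its x axis), 16 mm wide (y) and 16 mm high (z), 60 g, lying on the bench. May be absent.
- bar_end_2_center (a point): Centre of stray copper bar end 2: a sawn piece of square copper bar, 28 mm long (its x axis), 16 mm wide (y) and 16 mm high (z), 60 g, lying on the bench. May be absent.
- bar_end_3_center (a point): Centre of stray copper bar end 3: a sawn piece of square copper bar, 28 mm long (its x axis), 16 mm wide (y) and 16 mm high (z), 60 g, lying on the bench. May be absent.
- copper_cup_2: Bystander: small shallow hammered copper cup, 56 x 58 x 25 mm, origin at the centre of its underside.
- copper_beaker: Bystander: plain copper beaker, 68 mm across, 56 mm high, origin at the centre of its underside.

How it is judged:
By the outcome, as a careful person would: the job done as asked, in the order asked, and still so for the second after the job is handed in, with the robot touching nothing.
Of blank_1, blank_2, blank_3 only 2 to 3 are there at a start; the rules pass over those that are not, and their reading is None.
Of spatula_1, spatula_2, spatula_3, spatula_4 only 3 to 4 are there at a start; the rules pass over those that are not, and their reading is None.
Of bar_end_1, bar_end_2, bar_end_3 only 2 to 3 are there at a start; the rules pass over those that are not, and their reading is None.
At some moment in a run one of spatula_3, spatula_4 may be knocked a few centimetres aside while the robot is not near it.
Once in a run the grip may slacken for a moment while it holds something.
It also fails if it takes over 210 s, if anything falls off the work surface, if the arm or the gripper's body presses on something with over 40 N, if the wrist force passes 120 N, or if a joint passes its speed limit or range.

## Robot

A 6-joint arm with a two-finger parallel gripper is mounted at the origin on a cart in front of the work surface, level with it; the furniture and walls round the work are solid. World frame = base frame: x ahead of the robot, y to its left, z up, the work surface at z = 0. Lengths are in m, angles in rad, forces in N, time in s.
With the tool pointing down it reaches from about 0.3 to 0.75 m from the base axis. Payload 8.5 kg.
Tool frame: the origin (TCP) lies at the very end of the fingers, on their centre line; the grasp point (between the pads) lies 19 mm behind it; z points along the fingers, y is the line along which they close (so a half turn about z gives the same grasp; the last joint's range is limited). The gripper opens to 85 mm and grips with 20 to 120 N. Pads are 22 mm wide; open, the fingers measure 114 mm over their backs; the gripper's body (76 mm by 85 mm) begins 54 mm behind the grasp point. The pads swing forward as they close: fully open they stand 13 mm farther back than shut.
Start: joints at [0.927, 0.381, 1.297, -0, 1.464, -0.215], TCP at [0.229, 0.5, 0.231] pointing down, gripper open.
Joint ranges: [-3.11, 3.11], [-0.89, 2.33], [0.22, 2.48], [-1.42, 4.56], [0.17, 2.85], [-2.88, 2.88]. Speed limits (rad/s): [2.39, 2.39, 3.14, 3.14, 3.14, 3.14].

## Interface

Orientations are given as a 3x3 rotation matrix whose columns are the frame's x, y, z axes.
In Python, from bench import * gives the robot as it stands.
- The arm moves only by the shell command python3 -m creep 'ROWS' [FORCE]. ROWS is JSON, a list of rows, each an object of numbers: "dx", "dy", "dz": the shift along the tool's x, y, z in m; "turn": the turn about the tool's z in rad; "grip": the closure, from -1 (fully open) to 1 (shut), so that 0 is half open. A call has 1 to 8 rows; each row shifts and turns the commanded pose from where the row before left it, along the tool's axes as they then stand; what a row does not reach is not made up. A row lasts 1/8 s, in which the tool goes at most 62.5 mm and 10.7 degrees, less where a joint would pass 70% of its speed; a pose out of reach is approached as far as the arm can. A call is refused whole if a number of a shift passes 0.0625 or a number of a turn 0.188, either way. A call with a gripper value outside its range is refused whole. The fingers move at their own pace and stop on an object; FORCE is the grip in N (left out, the last holds). Time passes only in rows, so rows that do not move let the fingers close. It gives the time, the measured TCP pose, the force, the opening and the grip force at its end, in the units of the state.
- observe(): the state, without advancing time (a new reading comes with each control period).
- grab_frame(name): name is "side" or "top" or "wrist"; returns a dict with "color" (480x640x3 uint8, red, green, blue), "mtx" (3x3 intrinsics, pixels), "rvec" (rotation vector, rad) and "tvec" (3), from world to camera coordinates, as OpenCV has them. Camera axes: x right, y down, z forward; pixel columns grow to the right and rows downward; lengths in m; the calibration is good to about 2 mm. A picture is of the moment at which its call begins. There is no depth.
- job_done(): hands the job in; it is judged then, once.
The state is a dict: "time_s": time; "joints": joint angles; "qd": joint speeds; "joint_torque": joint torques, N m; "position": TCP position; "eef_rot": TCP orientation; "contact_force": force on the tool from outside, world axes, zero at the start; "moment": the same for the moment, N m; "grip_width": finger opening in m; "grasp_force": force on a finger pad.
Only numpy, scipy, OpenCV 4.12 (cv2) and the standard library are available. Lean on these libraries where they do the work, as an engineer would, in place of code of your own. Each camera call takes 0.05 s, during which the arm holds its last target. There are 200 camera calls.

## Working session

There is one attempt and no reset: what is moved stays moved. The work goes in short steps, Python scripts to look and compute and a shell command to move; the robot and the scene stay as the last step left them, time stands still between calls to the robot, and variables do not carry over. Pictures are saved under pics/ and viewed, at most 14 in all, crops included, and the job is handed in when it is done.

```bash
ls; mkdir -p pics
python3 - <<'E'
from bench import *
import cv2,numpy as np
s=observe();print(s['time_s'],s['position'],np.round(s['eef_rot'],3).tolist(),s['grip_width'])
for n in('top','side'):
    f=grab_frame(n);cv2.imwrite(f'pics/{n}0.png',f['color'][:,:,::-1]);R=cv2.Rodrigues(f['rvec'])[0];print(n,f['mtx'].tolist(),(-R.T@f['tvec'].ravel()).round(3),R.round(3).tolist())
E
```

```text
pics
0.0 [0.22849101 0.49997057 0.23069656] [[-0.909, 0.416, -0.001], [0.416, 0.909, -0.001], [0.0, -0.001, -1.0]] 0.08536166248186185
top [[581.1280116017604, 0.0, 321.63533390490676], [0.0, 581.1280116017604, 242.30292848874035], [0.0, 0.0, 1.0]] [0.414 0.127 1.193] [[-0.021, -1.0, 0.0], [-0.989, 0.021, -0.144], [0.144, -0.003, -0.99]]
side [[467.895430262638, 0.0, 317.32662227933855], [0.0, 467.895430262638, 235.7764676773975], [0.0, 0.0, 1.0]] [0.238 0.902 0.494] [[-0.908, -0.418, 0.005], [-0.196, 0.415, -0.889], [0.37, -0.808, -0.459]]
```

View pics/top0.png

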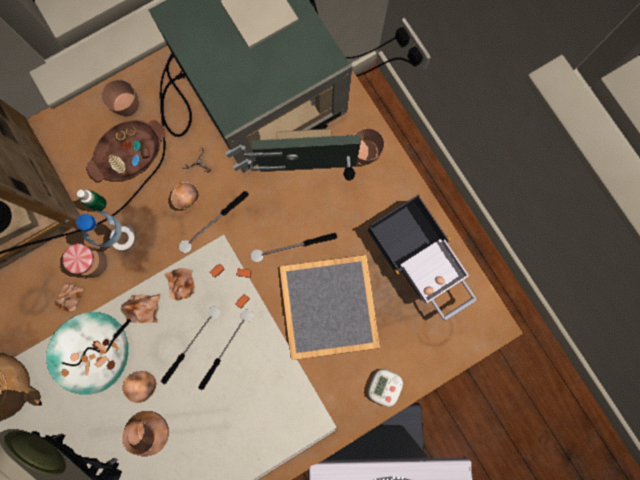

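View pics/side0.png

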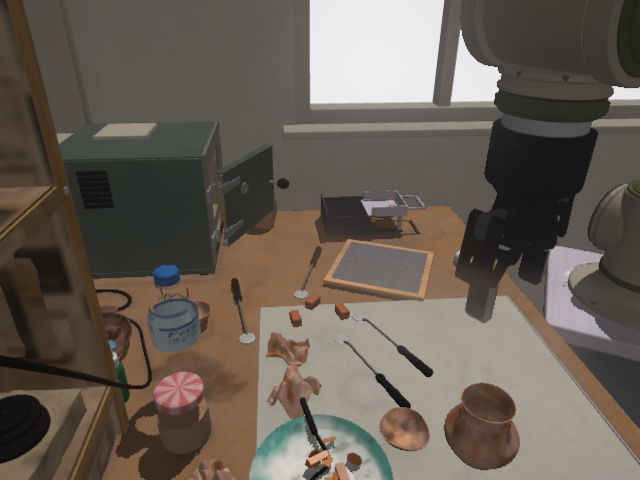

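The top view shows four spatulas: grips at about (235,203), (320,240), (182,365) and (210,375), blades at (185,247), (257,256), (214,313) and (248,315). The bar ends are at (217,270), (244,272) and (242,301). The board is at (330,307), and the pan with two visible blanks is at (435,270), its handle at (456,302) and the box at (405,230). The side view agrees. Next I'll measure with masks.

```bash
cat > h.py <<'E'
from bench import *
import cv2,numpy as np,sys
def ray(f,p,z):
    R=cv2.Rodrigues(f['rvec'])[0];c=-R.T@f['tvec'].ravel()
    q=cv2.undistortPoints(np.array([[p]],float),f['mtx'],None).ravel()
    d=R.T@np.array([q[0],q[1],1.]);return c+d*(z-c[2])/d[2]
def proj(f,P):
    return cv2.projectPoints(np.array([P],float),f['rvec'],f['tvec'],f['mtx'],None)[0].ravel()
def blobs(m,amin,amax):
    cs,_=cv2.findContours(m.astype(np.uint8)*255,cv2.RETR_EXTERNAL,cv2.CHAIN_APPROX_NONE);o=[]
    for c in cs:
        a=cv2.contourArea(c)
        if amin<a<amax:
            o.append((cv2.minAreaRect(c),a,c))
    return o
def hsv(f): return cv2.cvtColor(f['color'],cv2.COLOR_RGB2HSV).astype(int)
def st():
    s=observe();R=s['eef_rot'];print('t',round(s['time_s'],2),'p',s['position'].round(4) if hasattr(s['position'],'round') else s['position'],'yang(y axis)',round(float(np.arctan2(R[1][1],R[0][1])),3),'g',round(s['grip_width'],4),'F',np.round(s['contact_force'],1));return s
def go(x,y,z,yaw,s=None):
    """tool-frame shift then turn to bring TCP to x,y,z with tool y at yaw (mod pi), tool down"""
    s=s or observe();R=np.array(s['eef_rot']);d=R.T@(np.array([x,y,z])-s['position'])
    a=np.arctan2(R[1,1],R[0,1]);t=-(yaw-a) # about tool z (down) sign flips
    t=(t+np.pi/2)%np.pi-np.pi/2
    print('shift',d.round(4),'turn',round(t,3),'rows',np.ceil(np.abs(d).max()/.0625),np.ceil(abs(t)/.187),'j6 now',round(s['joints'][5],3))
E
python3 - <<'E'
from h import *
f=grab_frame('top');H=hsv(f);np.save('/tmp/f.npy',f,allow_pickle=True)
print('black')
for r,a,c in blobs(H[:,:,2]<45,60,600):
    if 150<r[0][0]<400 and 170<r[0][1]<410:print(np.round(r[0],1),np.round(r[1],1),ray(f,r[0],.011).round(4),a)
print('orange')
for r,a,c in blobs((H[:,:,0]<14)&(H[:,:,1]>140)&(H[:,:,2]>110),20,400):
    if 190<r[0][0]<300 and 250<r[0][1]<330:print(np.round(r[0],1),np.round(r[1],1),r[2],ray(f,r[0],.019).round(4),a)
for n,p,z in [('A',(185,247),.001),('Ab',(245,195),.008),('B',(257,256),.001),('Bb',(335,237),.008),('C',(214,313),.004),('D',(248,315),.004)]:print(n,ray(f,p,z).round(3))
print('board',[ray(f,p,.012).round(3)[:2].tolist() for p in[(280,267),(367,257),(380,346),(292,357)]])
print('pan',[ray(f,p,.054).round(3)[:2].tolist() for p in[(443,317),(474,296)]])
im=f['color'][150:390,140:500,::-1]
cv2.imwrite('pics/z.png',cv2.resize(im,None,fx=2.2,fy=2.2,interpolation=2))
E
```

```text
black
[209.  373.5] [ 4.5 34.1] [0.327  0.3531 0.011 ] 112.0
[172.5 367.7] [ 4.8 34.4] [0.3399 0.4257 0.011 ] 117.0
[319.7 239.2] [ 4.6 32.3] [0.5925 0.1274 0.011 ] 108.5
[234. 203.] [ 4.9 32.8] [0.6723 0.3037 0.011 ] 121.0
orange
[241.8 300.9] [ 6.9 12.8] 40.601295471191406 [0.4692 0.2865 0.019 ] 76.0
[274.1 297.7] [14.9  9.5] 21.801410675048828 [0.4741 0.2215 0.019 ] 41.0
[249.4 273.2] [12.7 24.7] 78.69007110595703 [0.5247 0.271  0.019 ] 110.5
[216.8 270.3] [ 7.1 12. ] 45.0 [0.5321 0.3372 0.019 ] 80.5
A [0.584 0.406 0.001]
Ab [0.689 0.281 0.008]
B [0.562 0.258 0.001]
Bb [0.597 0.096 0.008]
C [0.447 0.345 0.004]
D [0.441 0.276 0.004]
board [[0.537, 0.21], [0.554, 0.031], [0.374, 0.011], [0.356, 0.187]]
pan [[0.428, -0.109], [0.468, -0.172]]
```

View pics/z.png

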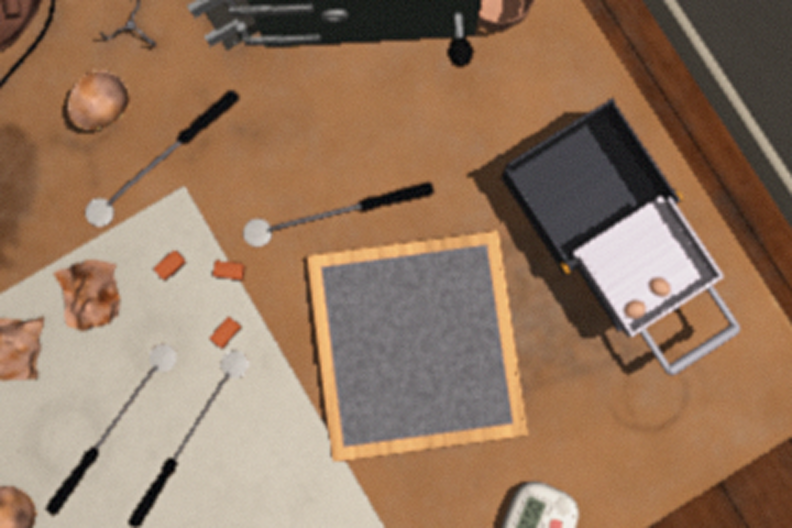

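Same crop: two blanks in the pan at (635,308) and (660,287), the handle bar between crop px (675,368) and (737,325), and clear felt. Everything else stands off from the workspace. Next I plan the move above the bar ends for a wrist look.

Run:
```python
from h import *
f=np.load('/tmp/f.npy',allow_pickle=True).item();H=hsv(f)
m=(H[:,:,1]<45)&(H[:,:,2]>60)&(H[:,:,2]<150);m[:, :275]=0;m[:,390:]=0;m[:250]=0;m[370:]=0
m=cv2.morphologyEx(m.astype(np.uint8),cv2.MORPH_OPEN,np.ones((3,3)))
for r,a,c in blobs(m,3000,9000):
    b=cv2.boxPoints(r);W=np.array([ray(f,p,.012)[:2] for p in b]);M=cv2.minAreaRect(np.array([ray(f,p.ravel(),.012)[:2]*1000 for p in c],np.float32));print('felt',M)
s=grab_frame('side');print('door base side',[ray(s,p,.02).round(3)[:2].tolist() for p in [(228,242),(273,198)]])
print('door top-view bottom',[ray(f,p,.03).round(3)[:2].tolist() for p in [(250,170),(358,167)]])
for g,b in[((209,373.5),(248,315)),((172.5,367.7),(214,313))]:print((ray(f,b,.004)-ray(f,g,.011)).round(3))
go(.44,.29,.24,1.142)
w=grab_frame('wrist');R=np.array(observe()['eef_rot']);Rw=cv2.Rodrigues(w['rvec'])[0];c=-Rw.T@w['tvec'].ravel()
print('cam in tool',(R.T@(c-observe()['position'])).round(3),'axis in tool',(R.T@Rw.T[:,2]).round(3),'fx',w['mtx'][0,0])
```

```text
felt ((455.28033447265625, 111.9750747680664), (163.156982421875, 153.02374267578125), 6.42917013168335)
door base side [[0.781, 0.175], [0.815, -0.079]]
door top-view bottom [[0.737, 0.268], [0.738, 0.045]]
[ 0.114 -0.077 -0.007]
[ 0.107 -0.081 -0.007]
shift [-0.2796 -0.1032 -0.009 ] turn -0.0 rows 5.0 1.0 j6 now -0.215
cam in tool [ 0.067  0.    -0.142] axis in tool [-0.266 -0.     0.964] fx 331.8888218932735
```

```bash
python3 -m creep '[{"dx":-0.056,"dy":-0.02},{"dx":-0.056,"dy":-0.02},{"dx":-0.056,"dy":-0.02},{"dx":-0.056,"dy":-0.02},{"dx":-0.056,"dy":-0.02},{"grip":-1},{"grip":-1}]' 40
python3 - <<'E'
from h import *
st();f=grab_frame('wrist');H=hsv(f);cv2.imwrite('pics/w1.png',f['color'][:,:,::-1])
for r,a,c in blobs((H[:,:,0]<14)&(H[:,:,1]>150)&(H[:,:,2]>110),150,3000):
    M=cv2.minAreaRect(np.array([ray(f,p.ravel(),.019)[:2]*1000 for p in c],np.float32));print(np.round(r[0]),np.round(M[0],1),np.round(M[1],1),round(M[2],1))
print('black')
for r,a,c in blobs(H[:,:,2]<45,150,3000):
    M=cv2.minAreaRect(np.array([ray(f,p.ravel(),.011)[:2]*1000 for p in c],np.float32));print(np.round(r[0]),np.round(M[0],1),np.round(M[1],1),round(M[2],1))
E
```

```text
t 0.25 p [0.2286 0.5001 0.231 ] yang(y axis) 1.142 g 0.0849 F [0.2 0.3 0.3]
black
[246. 331.] [328.1 354.6] [12.2 72.8] 57.6
[410. 335.] [416.8 535.4] [10.  91.2] 53.3
[303. 317.] [339.9 427.4] [11.9 72.3] 53.8
[626.  74.] [232.  834.5] [24.3 38.3] 79.8schema error: expected keys dx, dy, dz, turn, grip
```

View pics/w1.png

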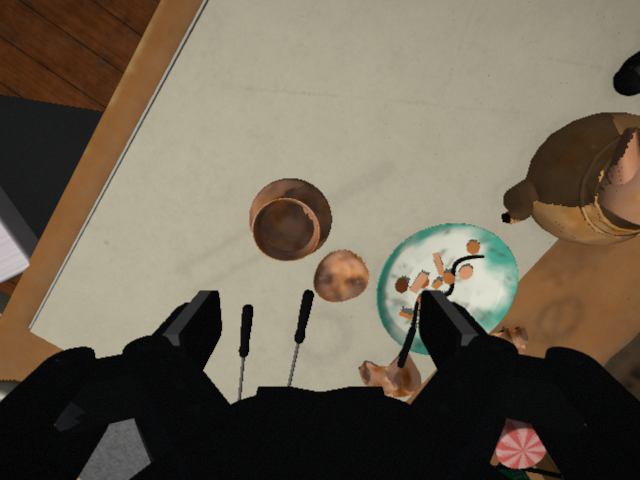

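The wrist picture shows the camera looking to the tool's +x side: the two nearby grips at (246,331) and (303,317), with the fingers covering the bottom of the image. The grips match the top view within 2 mm. I start with the near spatula.

```bash
python3 -m creep '[{"dx":-0.0427,"dy":-0.0234,"dz":0.03,"turn":0,"grip":0},{"dx":-0.0427,"dy":-0.0234,"dz":0.03,"turn":0,"grip":0},{"dx":-0.0427,"dy":-0.0234,"dz":0.03,"turn":0,"grip":0},{"dx":-0.0427,"dy":-0.0234,"dz":0.03,"turn":0,"grip":0},{"dx":0,"dy":0,"dz":0,"turn":0.136,"grip":0},{"dx":0,"dy":0,"dz":0,"turn":0,"grip":0}]' 50
python3 - <<'E'
from h import *
s=st();go(.345,.344,.0065,1.006)
f=grab_frame('top');H=hsv(f)
cv2.imwrite('pics/w2.png',grab_frame('wrist')['color'][:,:,::-1])
E
```

```text
time_s: 1.05
position: [0.3454, 0.3438, 0.1112]
eef_rot: [[-0.845, 0.535, -0.0], [0.535, 0.845, -0.0], [0.0, -0.0, -1.0]]
contact_force: [0.5, 0.5, 0.0]
grip_width: 0.0427
grasp_force: 0.0
t 1.05 p [0.3454 0.3438 0.1112] yang(y axis) 1.006 g 0.0427 F [0.5 0.5 0. ]
shift [ 0.0004 -0.      0.1047] turn 0.0 rows 2.0 1.0 j6 now -0.467
```

View pics/w2.png

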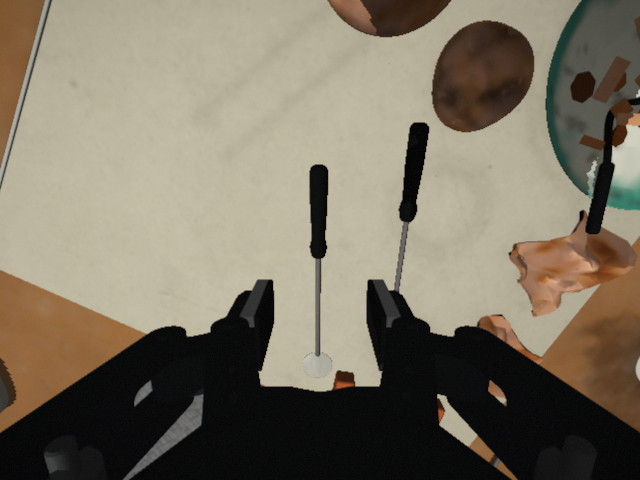

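The spatula at column 318 is centred between the fingers (272 to 367). Descend, grip, lift.

```bash
python3 -m creep '[{"dx":0,"dy":0,"dz":0.05,"turn":0,"grip":0},{"dx":0,"dy":0,"dz":0.04,"turn":0,"grip":0},{"dx":0,"dy":0,"dz":0.0145,"turn":0,"grip":0},{"dx":0,"dy":0,"dz":0,"turn":0,"grip":1},{"dx":0,"dy":0,"dz":0,"turn":0,"grip":1},{"dx":0,"dy":0,"dz":0,"turn":0,"grip":1},{"dx":0,"dy":0,"dz":0,"turn":0,"grip":1},{"dx":0,"dy":0,"dz":0,"turn":0,"grip":1}]' 50
python3 -m creep '[{"dx":0,"dy":0,"dz":-0.03,"turn":0,"grip":1},{"dx":0,"dy":0,"dz":-0.05,"turn":0,"grip":1},{"dx":0,"dy":0,"dz":0,"turn":-0.17,"grip":1},{"dx":0,"dy":0,"dz":0,"turn":-0.17,"grip":1},{"dx":0,"dy":0,"dz":0,"turn":-0.17,"grip":1},{"dx":0,"dy":0,"dz":0,"turn":-0.167,"grip":1},{"dx":0,"dy":0,"dz":0,"turn":0,"grip":1}]'
python3 - <<'E'
from h import *
st();go(.4265,.0454,.016,1.683)
E
```

```text
time_s: 2.15
position: [0.3454, 0.3444, 0.0075]
eef_rot: [[-0.845, 0.535, 0.001], [0.535, 0.845, 0.001], [-0.001, 0.001, -1.0]]
contact_force: [-1.8, 1.5, 6.5]
grip_width: 0.0115
grasp_force: 49.6
time_s: 3.02
position: [0.345, 0.3439, 0.0868]
eef_rot: [[-0.994, -0.11, -0.0], [-0.11, 0.994, -0.0], [0.0, -0.0, -1.0]]
contact_force: [-0.5, -0.6, -0.5]
grip_width: 0.0116
grasp_force: 49.1
t 3.02 p [0.345  0.3439 0.0868] yang(y axis) 1.682 g 0.0116 F [-0.5 -0.6 -0.5]
shift [-0.048  -0.3057  0.0708] turn -0.001 rows 5.0 1.0 j6 now -1.141
```

```bash
python3 -m creep '[{"dx":-0.0096,"dy":-0.0611,"dz":0,"turn":0,"grip":1},{"dx":-0.0096,"dy":-0.0611,"dz":0,"turn":0,"grip":1},{"dx":-0.0096,"dy":-0.0611,"dz":0,"turn":0,"grip":1},{"dx":-0.0096,"dy":-0.0611,"dz":0,"turn":0,"grip":1},{"dx":-0.0096,"dy":-0.0611,"dz":0,"turn":0,"grip":1},{"dx":0,"dy":0,"dz":0.045,"turn":0,"grip":1},{"dx":0,"dy":0,"dz":0,"turn":0,"grip":1}]'
python3 - <<'E'
from h import *
st();go(.4265,.0454,.017,1.683)
f=grab_frame('top')['color'][220:380,240:420,::-1]
cv2.imwrite('pics/w3.png',np.hstack([cv2.resize(f,None,fx=2.2,fy=2.2),cv2.resize(grab_frame('wrist')['color'][:,:,::-1],(400,352))]))
E
```

```text
time_s: 3.9
position: [0.4254, 0.0455, 0.0403]
eef_rot: [[-0.994, -0.108, -0.006], [-0.108, 0.994, 0.001], [0.006, 0.002, -1.0]]
contact_force: [0.2, 0.6, 0.9]
grip_width: 0.0113
grasp_force: 49.1
t 3.9 p [0.4254 0.0455 0.0403] yang(y axis) 1.679 g 0.0113 F [0.2 0.6 0.9]
shift [-0.0012 -0.0003  0.0233] turn -0.004 rows 1.0 1.0 j6 now -1.85
```

View pics/w3.png

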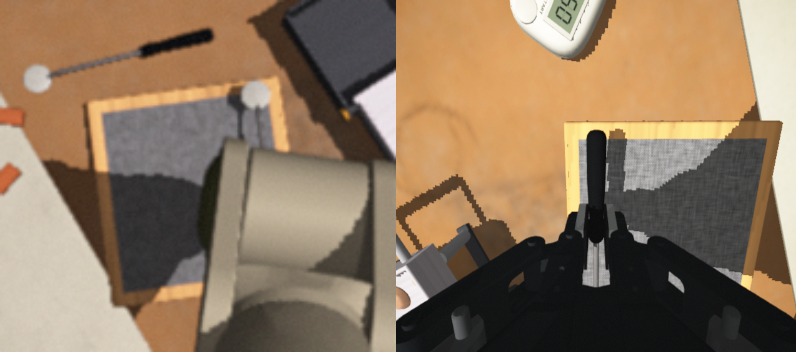

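The blade lies over the far frame edge and the butt over the near one, tool straight with the board. Lower and release.

```bash
python3 -m creep '[{"dx":-0.001,"dy":0,"dz":0.012,"turn":0,"grip":1},{"dx":0,"dy":0,"dz":0.011,"turn":0,"grip":1},{"dx":0,"dy":0,"dz":0,"turn":0,"grip":1},{"dx":0,"dy":0,"dz":0,"turn":0,"grip":1},{"dx":0,"dy":0,"dz":0,"turn":0,"grip":0.3},{"dx":0,"dy":0,"dz":0,"turn":0,"grip":0.3},{"dx":0,"dy":0,"dz":-0.03,"turn":0,"grip":0.3},{"dx":0,"dy":0,"dz":-0.06,"turn":0,"grip":0}]'
python3 - <<'E'
from h import *
st();go(.355,.417,.0075,-.632+1.571)
E
```

```text
time_s: 5.0
position: [0.427, 0.046, 0.1088]
eef_rot: [[-0.994, -0.112, -0.004], [-0.112, 0.994, 0.001], [0.004, 0.001, -1.0]]
contact_force: [1.5, -0.9, 0.2]
grip_width: 0.0428
grasp_force: 0.0
t 5.0 p [0.427  0.046  0.1088] yang(y axis) 1.683 g 0.0428 F [ 1.5 -0.9  0.2]
shift [0.0297 0.3766 0.1019] turn 0.744 rows 7.0 4.0 j6 now -1.852
```

```bash
python3 -m creep '[{"dx":0.0042,"dy":0.0538,"dz":0,"turn":0,"grip":0},{"dx":0.0042,"dy":0.0538,"dz":0,"turn":0,"grip":0},{"dx":0.0042,"dy":0.0538,"dz":0,"turn":0,"grip":0},{"dx":0.0042,"dy":0.0538,"dz":0,"turn":0,"grip":0},{"dx":0.0042,"dy":0.0538,"dz":0,"turn":0,"grip":0},{"dx":0.0042,"dy":0.0538,"dz":0,"turn":0,"grip":0},{"dx":0.0042,"dy":0.0538,"dz":0,"turn":0,"grip":0}]' 
python3 -m creep '[{"dx":0,"dy":0,"dz":0,"turn":0.186,"grip":0},{"dx":0,"dy":0,"dz":0,"turn":0.186,"grip":0},{"dx":0,"dy":0,"dz":0,"turn":0.186,"grip":0},{"dx":0,"dy":0,"dz":0,"turn":0.186,"grip":0},{"dx":0,"dy":0,"dz":0,"turn":0,"grip":0}]'
cat >> h.py <<'E'
def grips(f,z=.011,roi=None,v=45):
    H=hsv(f)
    for r,a,c in blobs(H[:,:,2]<v,60,3000):
        M=cv2.minAreaRect(np.array([ray(f,p.ravel(),z)[:2]*1000 for p in c],np.float32))
        if 60<max(M[1])<80 and min(M[1])<20: print('grip px',np.round(r[0]),np.round(M[0],1),np.round(M[1],1),'long ang',round(np.deg2rad(M[2]+(90 if M[1][0]<M[1][1] else 0)),3))
E
python3 - <<'E'
from h import *
st();go(.355,.417,.0075,-.632+1.571)
print('top');grips(grab_frame('top'),.014);print('wrist');grips(grab_frame('wrist'))
f=grab_frame('top')['color'][220:380,240:420,::-1]
cv2.imwrite('pics/w4.png',np.hstack([cv2.resize(f,None,fx=2.2,fy=2.2),cv2.resize(grab_frame('wrist')['color'][:,:,::-1],(400,352))]))
E
```

```text
time_s: 5.88
position: [0.356, 0.4186, 0.109]
eef_rot: [[-0.994, -0.112, 0.0], [-0.112, 0.994, 0.0], [-0.0, 0.0, -1.0]]
contact_force: [1.2, -0.1, 1.0]
grip_width: 0.0426
grasp_force: 0.0
time_s: 6.5
position: [0.3566, 0.4168, 0.1089]
eef_rot: [[-0.808, 0.589, -0.0], [0.589, 0.808, -0.0], [0.0, -0.0, -1.0]]
contact_force: [-0.2, -0.4, -0.1]
grip_width: 0.0428
grasp_force: 0.0
t 6.5 p [0.3566 0.4168 0.1089] yang(y axis) 0.941 g 0.0428 F [-0.2 -0.4 -0.1]
shift [ 0.0014 -0.0008  0.1014] turn 0.002 rows 2.0 1.0 j6 now -0.293
top
grip px [364. 329.] [409.1  43.1] [66.8 12.9] long ang 0.095
grip px [320. 239.] [592.1 127.4] [ 9.6 66.2] long ang 1.797
grip px [234. 203.] [671.7 303.2] [10.4 67.6] long ang 2.278
grip px [327. 122.] [841.9 106. ] [13. 69.] long ang 2.093
wrist
grip px [318. 212.] [340.1 427.3] [12.1 69.5] long ang 2.519
```

View pics/w4.png

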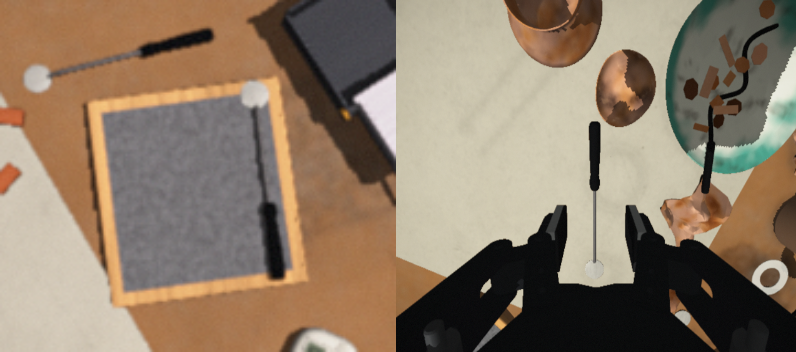

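Spatula D lies straight on the felt, and its mid-length is about 3 mm past the board's centre by the top view, within measuring error. C is centred between the fingers (594 against 560 and 632). Grip C.

```bash
python3 -m creep '[{"dx":0.001,"dy":-0.001,"dz":0.05,"turn":0,"grip":0},{"dx":0,"dy":0,"dz":0.04,"turn":0,"grip":0},{"dx":0,"dy":0,"dz":0.011,"turn":0,"grip":0},{"dx":0,"dy":0,"dz":0,"turn":0,"grip":1},{"dx":0,"dy":0,"dz":0,"turn":0,"grip":1},{"dx":0,"dy":0,"dz":0,"turn":0,"grip":1},{"dx":0,"dy":0,"dz":0,"turn":0,"grip":1},{"dx":0,"dy":0,"dz":0,"turn":0,"grip":1}]' 50
python3 -m creep '[{"dx":0,"dy":0,"dz":-0.03,"turn":0,"grip":1},{"dx":0,"dy":0,"dz":-0.055,"turn":0,"grip":1},{"dx":0,"dy":0,"dz":0,"turn":-0.186,"grip":1},{"dx":0,"dy":0,"dz":0,"turn":-0.186,"grip":1},{"dx":0,"dy":0,"dz":0,"turn":-0.186,"grip":1},{"dx":0,"dy":0,"dz":0,"turn":-0.186,"grip":1},{"dx":0,"dy":0,"dz":0,"turn":0,"grip":1}]'
python3 - <<'E'
from h import *
def B(x,y):
    return (.4553+.9937*x-.1118*y, .112+.1118*x+.9937*y)
st();x,y=B(-.0375,-.021);print(x,y);go(x,y,.017,1.683)
E
```

```text
time_s: 7.7
position: [0.3559, 0.4172, 0.0092]
eef_rot: [[-0.807, 0.59, 0.002], [0.59, 0.807, 0.002], [-0.001, 0.003, -1.0]]
contact_force: [-0.8, -0.1, 6.2]
grip_width: 0.0108
grasp_force: 49.3
time_s: 8.57
position: [0.3552, 0.4167, 0.0932]
eef_rot: [[-0.994, -0.11, 0.0], [-0.11, 0.994, 0.0], [-0.0, 0.0, -1.0]]
contact_force: [-0.2, -0.3, -1.4]
grip_width: 0.0108
grasp_force: 49.1
t 8.57 p [0.3552 0.4167 0.0932] yang(y axis) 1.681 g 0.0108 F [-0.2 -0.3 -1.4]
0.42038405 0.0869398
shift [-0.0284 -0.3349  0.0761] turn -0.002 rows 6.0 1.0 j6 now -1.033
```

```bash
python3 -m creep '[{"dx":-0.0047,"dy":-0.0558,"dz":0,"turn":0,"grip":1},{"dx":-0.0047,"dy":-0.0558,"dz":0,"turn":0,"grip":1},{"dx":-0.0047,"dy":-0.0558,"dz":0,"turn":0,"grip":1},{"dx":-0.0047,"dy":-0.0558,"dz":0,"turn":0,"grip":1},{"dx":-0.0047,"dy":-0.0558,"dz":0,"turn":0,"grip":1},{"dx":-0.0047,"dy":-0.0558,"dz":0,"turn":0,"grip":1},{"dx":0,"dy":0,"dz":0.05,"turn":0,"grip":1},{"dx":0,"dy":0,"dz":0,"turn":0,"grip":1}]'
python3 - <<'E'
from h import *
st();go(.4204,.0869,.017,1.683)
E
```

```text
time_s: 9.57
position: [0.4192, 0.0868, 0.0414]
eef_rot: [[-0.994, -0.107, -0.006], [-0.107, 0.994, 0.0], [0.006, 0.001, -1.0]]
contact_force: [0.4, 0.8, 0.0]
grip_width: 0.0111
grasp_force: 49.1
t 9.57 p [0.4192 0.0868 0.0414] yang(y axis) 1.678 g 0.0111 F [0.4 0.8 0. ]
shift [-0.0014 -0.      0.0243] turn -0.005 rows 1.0 1.0 j6 now -1.752
```

```bash
python3 -m creep '[{"dx":-0.001,"dy":0,"dz":0.012,"turn":0,"grip":1},{"dx":0,"dy":0,"dz":0.0115,"turn":0,"grip":1},{"dx":0,"dy":0,"dz":0,"turn":0,"grip":1},{"dx":0,"dy":0,"dz":0,"turn":0,"grip":1},{"dx":0,"dy":0,"dz":0,"turn":0,"grip":0.3},{"dx":0,"dy":0,"dz":0,"turn":0,"grip":0.3},{"dx":0,"dy":0,"dz":-0.03,"turn":0,"grip":0.3},{"dx":0,"dy":0,"dz":-0.06,"turn":0,"grip":0}]'
python3 - <<'E'
from h import *
s=st()
# B: top grip centre 592.2,127.4 dir 1.797, grasp 20 mm ahead
for n,c,a in(('B',(.5923,.1274),1.797),('A',(.6720,.3034),2.278)):
    g=np.array(c)+.020*np.array([np.cos(a),np.sin(a)]);print(n,g.round(4),'yaw',a-np.pi/2);go(g[0],g[1],.005,a-np.pi/2)
E
```

```text
time_s: 10.58
position: [0.4208, 0.0872, 0.1093]
eef_rot: [[-0.994, -0.112, -0.004], [-0.112, 0.994, 0.0], [0.004, 0.001, -1.0]]
contact_force: [1.3, -0.3, 2.2]
grip_width: 0.0426
grasp_force: 0.0
t 10.57 p [0.4208 0.0872 0.1093] yang(y axis) 1.683 g 0.0426 F [ 1.3 -0.3  2.2]
B [0.5878 0.1469] yaw 0.22620367320510337
shift [-0.1731  0.0406  0.1036] turn 1.456 rows 3.0 8.0 j6 now -1.755
A [0.659  0.3186] yaw 0.7072036732051035
shift [-0.263   0.2033  0.1033] turn 0.975 rows 5.0 6.0 j6 now -1.755
```

```bash
python3 -m creep '[{"dx":-0.0577,"dy":0.0135,"dz":0,"turn":0,"grip":0},{"dx":-0.0577,"dy":0.0135,"dz":0,"turn":0,"grip":0},{"dx":-0.0577,"dy":0.0135,"dz":0,"turn":0,"grip":0},{"dx":0,"dy":0,"dz":0,"turn":0,"grip":0}]' 
python3 -m creep '[{"dx":0,"dy":0,"dz":0,"turn":0.182,"grip":0},{"dx":0,"dy":0,"dz":0,"turn":0.182,"grip":0},{"dx":0,"dy":0,"dz":0,"turn":0.182,"grip":0},{"dx":0,"dy":0,"dz":0,"turn":0.182,"grip":0},{"dx":0,"dy":0,"dz":0,"turn":0.182,"grip":0},{"dx":0,"dy":0,"dz":0,"turn":0.182,"grip":0},{"dx":0,"dy":0,"dz":0,"turn":0.182,"grip":0},{"dx":0,"dy":0,"dz":0,"turn":0.182,"grip":0}]'
python3 - <<'E'
from h import *
st();go(.5878,.1469,.005,.226)
print('top');grips(grab_frame('top'),.014)
t=grab_frame('top')['color'][180:360,180:420,::-1];w=grab_frame('wrist')
cv2.imwrite('pics/w5.png',np.hstack([cv2.resize(t,(480,360)),cv2.resize(w['color'][:,:,::-1],(320,360))]))
for y in (.150,.165,.18):print('axis px',proj(w,(.5878+(y-.1469)/np.tan(1.797),y,.006)).round(1))
g=w['color'].astype(int)
E
```

```text
time_s: 11.08
position: [0.5917, 0.1477, 0.1085]
eef_rot: [[-0.994, -0.113, 0.001], [-0.113, 0.994, 0.0], [-0.001, 0.0, -1.0]]
contact_force: [0.5, -0.3, -0.3]
grip_width: 0.0428
grasp_force: 0.0
time_s: 12.08
position: [0.5881, 0.1466, 0.1094]
eef_rot: [[-0.219, 0.976, -0.001], [0.976, 0.219, -0.0], [0.0, -0.001, -1.0]]
contact_force: [-0.1, 0.4, 0.6]
grip_width: 0.0423
grasp_force: 0.0
t 12.07 p [0.5881 0.1466 0.1094] yang(y axis) 0.221 g 0.0423 F [-0.1  0.4  0.6]
shift [ 0.0004 -0.0002  0.1044] turn -0.005 rows 2.0 1.0 j6 now -0.172
top
grip px [364. 329.] [409.1  43.1] [66.8 12.9] long ang 0.095
grip px [234. 203.] [671.7 303.2] [10.3 67.6] long ang 2.279
grip px [260. 208.] [661.  250.1] [73.8  7.7] long ang 0.025
grip px [327. 122.] [842.  105.9] [12.9 68.9] long ang 2.102
axis px [318.9 233.6]
axis px [318.8 213.8]
axis px [318.8 193.3]
```

View pics/w5.png

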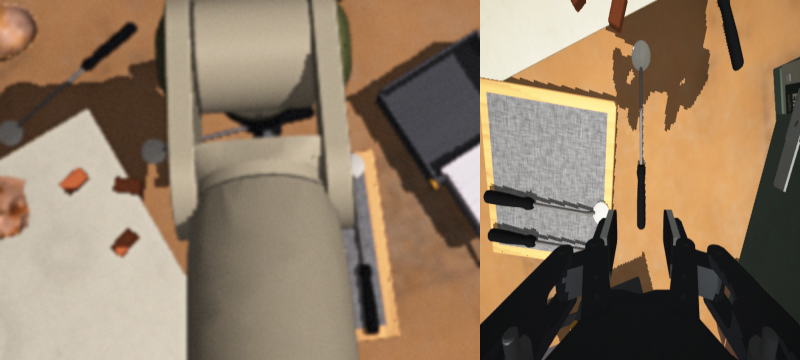

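B is in line with the fingers (column 320). The board shows D and C parallel. Grip B with a narrower opening, because the board's edge is close.

```bash
python3 -m creep '[{"dx":0,"dy":0,"dz":0.05,"turn":0,"grip":0.3},{"dx":0,"dy":0,"dz":0.04,"turn":0,"grip":0.3},{"dx":0,"dy":0,"dz":0.014,"turn":0,"grip":0.3},{"dx":0,"dy":0,"dz":0,"turn":0,"grip":1},{"dx":0,"dy":0,"dz":0,"turn":0,"grip":1},{"dx":0,"dy":0,"dz":0,"turn":0,"grip":1},{"dx":0,"dy":0,"dz":0,"turn":0,"grip":1},{"dx":0,"dy":0,"dz":0,"turn":0,"grip":1}]' 50
python3 -m creep '[{"dx":0,"dy":0,"dz":-0.03,"turn":0,"grip":1},{"dx":0,"dy":0,"dz":-0.05,"turn":0,"grip":1},{"dx":0,"dy":0,"dz":-0.03,"turn":0,"grip":1},{"dx":0,"dy":0,"dz":0,"turn":0,"grip":1}]'
python3 - <<'E'
from h import *
def B(x,y):
    return (.4553+.9937*x-.1118*y, .112+.1118*x+.9937*y)
st();x,y=B(-.0375,.021);print(x,y);go(x,y,.017,1.683)
E
```

```text
time_s: 13.22
position: [0.5893, 0.1469, 0.0056]
eef_rot: [[-0.225, 0.974, 0.0], [0.974, 0.225, -0.0], [-0.0, 0.0, -1.0]]
contact_force: [0.6, -0.3, -0.8]
grip_width: 0.0114
grasp_force: 48.8
time_s: 13.72
position: [0.5901, 0.147, 0.1176]
eef_rot: [[-0.225, 0.974, 0.005], [0.974, 0.225, 0.0], [-0.001, 0.005, -1.0]]
contact_force: [0.8, 0.8, -0.1]
grip_width: 0.0109
grasp_force: 48.9
t 13.72 p [0.5901 0.147  0.1176] yang(y axis) 0.227 g 0.0109 F [ 0.8  0.8 -0.1]
0.41568845 0.1286752
shift [ 0.0215 -0.1746  0.0998] turn -1.456 rows 3.0 8.0 j6 now -0.178
```

```bash
python3 -m creep '[{"dx":0.0072,"dy":-0.0582,"dz":0,"turn":0,"grip":1},{"dx":0.0072,"dy":-0.0582,"dz":0,"turn":0,"grip":1},{"dx":0.0072,"dy":-0.0582,"dz":0,"turn":0,"grip":1},{"dx":0,"dy":0,"dz":0,"turn":0.187,"grip":1},{"dx":0,"dy":0,"dz":0,"turn":0.187,"grip":1},{"dx":0,"dy":0,"dz":0,"turn":0.187,"grip":1},{"dx":0,"dy":0,"dz":0,"turn":0.187,"grip":1}]' 
python3 -m creep '[{"dx":0,"dy":0,"dz":0,"turn":0.187,"grip":1},{"dx":0,"dy":0,"dz":0,"turn":0.187,"grip":1},{"dx":0,"dy":0,"dz":0,"turn":0.187,"grip":1},{"dx":0,"dy":0,"dz":0,"turn":0.187,"grip":1},{"dx":0,"dy":0,"dz":0.05,"turn":0.187,"grip":1},{"dx":0,"dy":0,"dz":0,"turn":0,"grip":1}]'
python3 - <<'E'
from h import *
st();go(.4157,.1287,.017,1.683)
E
```

```text
time_s: 14.6
position: [0.4135, 0.1286, 0.1142]
eef_rot: [[0.503, 0.864, -0.002], [0.864, -0.503, -0.0], [-0.001, -0.002, -1.0]]
contact_force: [0.5, 0.2, 0.0]
grip_width: 0.0111
grasp_force: 49.1
time_s: 15.35
position: [0.4119, 0.1285, 0.0628]
eef_rot: [[0.993, 0.116, -0.008], [0.116, -0.993, -0.0], [-0.008, -0.001, -1.0]]
contact_force: [0.7, -0.1, -0.6]
grip_width: 0.0111
grasp_force: 49.1
t 15.35 p [0.4119 0.1285 0.0628] yang(y axis) -1.454 g 0.0111 F [ 0.7 -0.1 -0.6]
shift [0.0042 0.0003 0.0458] turn 0.004 rows 1.0 1.0 j6 now 1.481
```

```bash
python3 -m creep '[{"dx":0.003,"dy":0,"dz":0.02,"turn":0,"grip":1},{"dx":0,"dy":0,"dz":0.015,"turn":0,"grip":1},{"dx":0,"dy":0,"dz":0,"turn":0,"grip":1},{"dx":0,"dy":0,"dz":0,"turn":0,"grip":1}]' 
python3 -c "
from h import *
st();go(.4157,.1287,.017,1.683)"
```

```text
time_s: 15.85
position: [0.4176, 0.129, 0.0313]
eef_rot: [[0.993, 0.116, 0.001], [0.116, -0.993, -0.0], [0.001, 0.0, -1.0]]
contact_force: [-0.0, -0.0, -0.1]
grip_width: 0.0113
grasp_force: 49.1
t 15.85 p [0.4176 0.129  0.0313] yang(y axis) -1.454 g 0.0113 F [-0.  -0.  -0.1]
shift [-0.0019  0.0001  0.0143] turn 0.004 rows 1.0 1.0 j6 now 1.482
```

```bash
python3 -m creep '[{"dx":-0.002,"dy":0,"dz":0.014,"turn":0.004,"grip":1},{"dx":0,"dy":0,"dz":0,"turn":0,"grip":1},{"dx":0,"dy":0,"dz":0,"turn":0,"grip":1},{"dx":0,"dy":0,"dz":0,"turn":0,"grip":0.3},{"dx":0,"dy":0,"dz":0,"turn":0,"grip":0.3},{"dx":0,"dy":0,"dz":-0.03,"turn":0,"grip":0.3},{"dx":0,"dy":0,"dz":-0.06,"turn":0,"grip":0},{"dx":0,"dy":0,"dz":0,"turn":0,"grip":0}]'
python3 - <<'E'
from h import *
s=st();go(.659,.3186,.0055,.707)
E
```

```text
time_s: 16.85
position: [0.4169, 0.1289, 0.1097]
eef_rot: [[0.994, 0.111, 0.008], [0.111, -0.994, 0.0], [0.008, 0.001, -1.0]]
contact_force: [-0.1, 0.8, -1.0]
grip_width: 0.0428
grasp_force: 0.0
t 16.85 p [0.4169 0.1289 0.1097] yang(y axis) -1.46 g 0.0428 F [-0.1  0.8 -1. ]
shift [ 0.2608 -0.1617  0.1061] turn 0.975 rows 5.0 6.0 j6 now 1.487
```

```bash
python3 -m creep '[{"dx":0.052,"dy":-0.0323,"dz":0,"turn":0,"grip":0},{"dx":0.052,"dy":-0.0323,"dz":0,"turn":0,"grip":0},{"dx":0.052,"dy":-0.0323,"dz":0,"turn":0,"grip":0},{"dx":0.052,"dy":-0.0323,"dz":0,"turn":0,"grip":0},{"dx":0.052,"dy":-0.0323,"dz":0,"turn":0,"grip":0},{"dx":0,"dy":0,"dz":0,"turn":-0.18,"grip":0},{"dx":0,"dy":0,"dz":0,"turn":-0.18,"grip":0},{"dx":0,"dy":0,"dz":0,"turn":-0.18,"grip":0}]' 
python3 -m creep '[{"dx":0,"dy":0,"dz":0,"turn":-0.18,"grip":0},{"dx":0,"dy":0,"dz":0,"turn":-0.18,"grip":0},{"dx":0,"dy":0,"dz":0,"turn":-0.18,"grip":0},{"dx":0,"dy":0,"dz":0,"turn":-0.18,"grip":0},{"dx":0,"dy":0,"dz":0,"turn":-0.18,"grip":0},{"dx":0,"dy":0,"dz":0,"turn":-0.18,"grip":0},{"dx":0,"dy":0,"dz":0,"turn":-0.18,"grip":0},{"dx":0,"dy":0,"dz":0,"turn":-0.18,"grip":0}]' 
python3 -m creep '[{"dx":0,"dy":0,"dz":0,"turn":-0.18,"grip":0},{"dx":0,"dy":0,"dz":0,"turn":0,"grip":0}]'
python3 - <<'E'
from h import *
st();go(.659,.3186,.0055,.707)
w=grab_frame('wrist');grips(w,.008);t=grab_frame('top');grips(t,.014)
cv2.imwrite('pics/w6.png',np.hstack([cv2.resize(t['color'][180:360,180:420,::-1],(480,360)),cv2.resize(w['color'][:,:,::-1],(320,360))]))
E
```

```text
time_s: 17.85
position: [0.6554, 0.318, 0.1046]
eef_rot: [[0.792, 0.611, -0.002], [0.611, -0.792, -0.001], [-0.002, -0.001, -1.0]]
contact_force: [0.6, 0.0, 0.0]
grip_width: 0.0428
grasp_force: 0.0
time_s: 18.85
position: [0.6553, 0.3179, 0.1048]
eef_rot: [[-0.502, 0.865, -0.002], [0.865, 0.502, -0.001], [0.001, -0.002, -1.0]]
contact_force: [-0.1, 0.3, -0.3]
grip_width: 0.0427
grasp_force: 0.0
time_s: 19.1
position: [0.6554, 0.3179, 0.1051]
eef_rot: [[-0.643, 0.766, -0.002], [0.766, 0.643, -0.0], [0.001, -0.002, -1.0]]
contact_force: [-0.7, -0.1, -0.0]
grip_width: 0.0426
grasp_force: 0.0
t 19.1 p [0.6554 0.3179 0.1051] yang(y axis) 0.698 g 0.0426 F [-0.7 -0.1 -0. ]
shift [-0.0018  0.0034  0.0996] turn -0.009 rows 2.0 1.0 j6 now -0.409
grip px [599. 376.] [912. 379.] [72.6  5. ] long ang 0.525
grip px [328. 266.] [674.5 305. ] [11.9 70.8] long ang 2.27
grip px [322. 336.] [396.3 127.6] [68.2 12.4] long ang 0.106
grip px [343. 332.] [403.1  84.9] [64.8 12.9] long ang 0.095
grip px [364. 329.] [409.1  43.1] [66.8 12.4] long ang 0.095
grip px [327. 122.] [842.1 106. ] [13.1 68.9] long ang 2.109
```

View pics/w6.png

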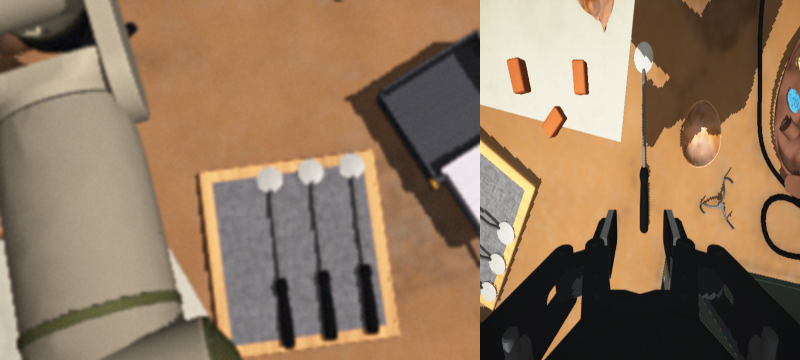

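The top picture shows three spatulas parallel on the felt. The wrist picture shows A at column 326, so it needs a small correction in +y. Correct, descend and grip A.

```bash
python3 -m creep '[{"dx":-0.002,"dy":0.004,"dz":0.05,"turn":0,"grip":0.2},{"dx":0,"dy":0,"dz":0.03,"turn":0,"grip":0.2},{"dx":0,"dy":0,"dz":0,"turn":0,"grip":0.2}]' 
python3 -c "
from h import *
s=st();go(.66,.319,.0055,.7,s)"
```

```text
time_s: 19.58
position: [0.6588, 0.3186, 0.0235]
eef_rot: [[-0.642, 0.766, -0.005], [0.766, 0.642, -0.002], [0.002, -0.005, -1.0]]
contact_force: [0.2, -0.1, 0.5]
grip_width: 0.034
grasp_force: 0.0
t 19.57 p [0.6588 0.3186 0.0235] yang(y axis) 0.698 g 0.034 F [ 0.2 -0.1  0.5]
shift [-0.0005  0.0013  0.018 ] turn -0.002 rows 1.0 1.0 j6 now -0.408
```

```bash
python3 -m creep '[{"dx":0,"dy":0.001,"dz":0.018,"turn":0,"grip":0.2},{"dx":0,"dy":0,"dz":0,"turn":0,"grip":1},{"dx":0,"dy":0,"dz":0,"turn":0,"grip":1},{"dx":0,"dy":0,"dz":0,"turn":0,"grip":1},{"dx":0,"dy":0,"dz":0,"turn":0,"grip":1},{"dx":0,"dy":0,"dz":0,"turn":0,"grip":1}]' 50
python3 -m creep '[{"dx":0,"dy":0,"dz":-0.03,"turn":0,"grip":1},{"dx":0,"dy":0,"dz":-0.06,"turn":0,"grip":1},{"dx":0,"dy":0,"dz":-0.03,"turn":0,"grip":1},{"dx":0,"dy":0,"dz":0,"turn":0,"grip":1}]'
python3 - <<'E'
from h import *
def B(x,y):
    return (.4553+.9937*x-.1118*y, .112+.1118*x+.9937*y)
st();x,y=B(-.0370,.063);print(x,y);go(x,y,.017,1.683)
E
```

```text
time_s: 20.32
position: [0.6609, 0.3197, 0.0085]
eef_rot: [[-0.644, 0.765, 0.0], [0.765, 0.644, 0.0], [-0.0, 0.0, -1.0]]
contact_force: [-0.2, -0.7, -0.1]
grip_width: 0.0097
grasp_force: 48.2
time_s: 20.82
position: [0.6618, 0.32, 0.1314]
eef_rot: [[-0.644, 0.765, 0.005], [0.765, 0.644, 0.002], [-0.002, 0.005, -1.0]]
contact_force: [-0.3, -0.0, -0.9]
grip_width: 0.0096
grasp_force: 48.3
t 20.82 p [0.6618 0.32   0.1314] yang(y axis) 0.7 g 0.0096 F [-0.3 -0.  -0.9]
0.4114897 0.17046650000000002
shift [ 0.0471 -0.2884  0.1128] turn -0.983 rows 5.0 6.0 j6 now -0.41
```

```bash
python3 -m creep '[{"dx":0.0094,"dy":-0.0577,"dz":0,"turn":0,"grip":1},{"dx":0.0094,"dy":-0.0577,"dz":0,"turn":0,"grip":1},{"dx":0.0094,"dy":-0.0577,"dz":0,"turn":0,"grip":1},{"dx":0.0094,"dy":-0.0577,"dz":0,"turn":0,"grip":1},{"dx":0.0094,"dy":-0.0577,"dz":0,"turn":0,"grip":1},{"dx":0,"dy":0,"dz":0,"turn":0.18,"grip":1},{"dx":0,"dy":0,"dz":0,"turn":0.18,"grip":1},{"dx":0,"dy":0,"dz":0,"turn":0.18,"grip":1}]' 
python3 -m creep '[{"dx":0,"dy":0,"dz":0,"turn":0.18,"grip":1},{"dx":0,"dy":0,"dz":0,"turn":0.18,"grip":1},{"dx":0,"dy":0,"dz":0,"turn":0.18,"grip":1},{"dx":0,"dy":0,"dz":0,"turn":0.18,"grip":1},{"dx":0,"dy":0,"dz":0,"turn":0.18,"grip":1},{"dx":0,"dy":0,"dz":0,"turn":0.18,"grip":1},{"dx":0,"dy":0,"dz":0,"turn":0.18,"grip":1},{"dx":0,"dy":0,"dz":0.06,"turn":0.18,"grip":1}]' 
python3 -m creep '[{"dx":0,"dy":0,"dz":0,"turn":0.179,"grip":1},{"dx":0,"dy":0,"dz":0,"turn":0,"grip":1}]' 
python3 -c "
from h import *
st();go(.4115,.1705,.019,1.683)"
```

```text
time_s: 21.82
position: [0.4091, 0.1696, 0.1272]
eef_rot: [[-0.153, 0.988, -0.002], [0.988, 0.153, -0.0], [0.0, -0.002, -1.0]]
contact_force: [-0.7, 0.6, -0.5]
grip_width: 0.0101
grasp_force: 48.5
time_s: 22.82
position: [0.4118, 0.1701, 0.0691]
eef_rot: [[0.96, 0.281, 0.007], [0.281, -0.96, 0.001], [0.007, 0.001, -1.0]]
contact_force: [0.7, 0.7, -1.9]
grip_width: 0.0098
grasp_force: 48.4
time_s: 23.08
position: [0.4091, 0.1697, 0.0672]
eef_rot: [[0.994, 0.113, -0.003], [0.113, -0.994, -0.0], [-0.003, 0.0, -1.0]]
contact_force: [0.2, 0.7, 0.3]
grip_width: 0.0097
grasp_force: 48.5
t 23.07 p [0.4091 0.1697 0.0672] yang(y axis) -1.457 g 0.0097 F [0.2 0.7 0.3]
shift [ 0.0026 -0.0006  0.0482] turn 0.001 rows 1.0 1.0 j6 now 1.582
```

```bash
python3 -m creep '[{"dx":0.0026,"dy":-0.001,"dz":0.03,"turn":0,"grip":1},{"dx":0,"dy":0,"dz":0.0165,"turn":0,"grip":1},{"dx":0,"dy":0,"dz":0,"turn":0,"grip":1},{"dx":0,"dy":0,"dz":0,"turn":0,"grip":1},{"dx":0,"dy":0,"dz":0,"turn":0,"grip":0.3},{"dx":0,"dy":0,"dz":0,"turn":0,"grip":0.3},{"dx":0,"dy":0,"dz":-0.03,"turn":0,"grip":0.3},{"dx":0,"dy":0,"dz":-0.06,"turn":0,"grip":0}]'
python3 - <<'E'
from h import *
s=st();go(.30,.22,.2,-.61)
E
```

```text
time_s: 24.08
position: [0.4115, 0.1709, 0.1118]
eef_rot: [[0.994, 0.112, -0.004], [0.112, -0.994, -0.001], [-0.004, 0.0, -1.0]]
contact_force: [0.1, 0.4, 0.3]
grip_width: 0.0425
grasp_force: 0.0
t 24.07 p [0.4115 0.1709 0.1118] yang(y axis) -1.459 g 0.0425 F [0.1 0.4 0.3]
shift [-0.1056 -0.0613 -0.0877] turn -0.849 rows 2.0 5.0 j6 now 1.586
```

```bash
cat >> h.py <<'E'
def bars(f,z=.019):
    H=hsv(f);m=((H[:,:,0]<11)&(H[:,:,1]>165)&(H[:,:,2]>90)).astype(np.uint8)
    for r,a,c in blobs(m,30,4000):
        M=cv2.minAreaRect(np.array([ray(f,p.ravel(),z)[:2]*1000 for p in c],np.float32))
        if 20<max(M[1])<42 and 11<min(M[1])<25: print('bar px',np.round(r[0]),np.round(M[0],1),np.round(M[1],1),'long ang',round(np.deg2rad(M[2]+(90 if M[1][0]<M[1][1] else 0)),3))
E
python3 - <<'E'
from h import *
w=grab_frame('wrist');t=grab_frame('top');grips(t,.014);bars(t);print('w');bars(w)
cv2.imwrite('pics/w7.png',np.hstack([cv2.resize(t['color'][180:360,180:420,::-1],(400,300)),cv2.resize(w['color'][:,:,::-1],(400,300))]))
E
```

```text
grip px [344. 332.] [402.3  83.3] [65.6 12.2] long ang 0.012
grip px [363. 329.] [409.1  43.3] [66.9 13.1] long ang 0.099
grip px [327. 122.] [842.1 106. ] [13.3 68.9] long ang 2.102
bar px [242. 301.] [469.9 286.1] [12.9 23.9] long ang 2.344
bar px [244. 272.] [526.4 283. ] [26.4 14.2] long ang 1.55
bar px [216. 270.] [532.6 337.7] [13.1 24.1] long ang 2.35
w
bar px [162. 140.] [470.8 285.2] [18.1 29.2] long ang 2.421
bar px [165.  49.] [526.7 282. ] [32.  15.7] long ang 1.388
bar px [80. 29.] [531.8 335. ] [22.2 30.2] long ang 2.288
```

View pics/w7.png

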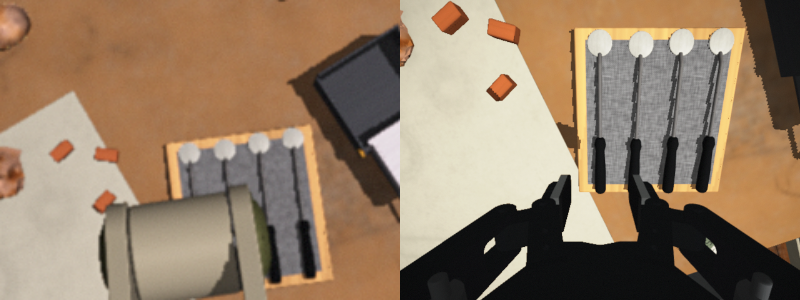

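The wrist picture shows all four spatulas side by side on the board with blades at the far edge, and the three bars at right-half px (50,18), (103,30) and (102,87). On to the bars.

```bash
python3 -m creep '[{"dx":0,"dy":0,"dz":-0.03,"turn":-0.187,"grip":0},{"dx":0,"dy":0,"dz":0,"turn":-0.187,"grip":0},{"dx":0,"dy":0,"dz":0,"turn":-0.187,"grip":0},{"dx":0,"dy":0,"dz":0,"turn":-0.187,"grip":0},{"dx":0,"dy":0,"dz":0,"turn":-0.187,"grip":0},{"dx":0,"dy":0,"dz":0,"turn":-0.187,"grip":0},{"dx":0,"dy":0,"dz":0,"turn":-0.187,"grip":0},{"dx":0,"dy":0,"dz":0,"turn":-0.187,"grip":0}]' 
python3 -m creep '[{"dx":0,"dy":0,"dz":0,"turn":-0.187,"grip":0},{"dx":0,"dy":0,"dz":0,"turn":-0.187,"grip":0},{"dx":0,"dy":0,"dz":0,"turn":-0.187,"grip":0},{"dx":0,"dy":0,"dz":0,"turn":-0.187,"grip":0},{"dx":0,"dy":0,"dz":0,"turn":0,"grip":0}]' 
python3 -c "
from h import *
st();go(.4703,.2856,.007,.81)"
```

```text
time_s: 25.18
position: [0.4121, 0.171, 0.1416]
eef_rot: [[-0.044, 0.999, -0.0], [0.999, 0.044, -0.0], [-0.0, -0.0, -1.0]]
contact_force: [-1.1, -0.5, 0.2]
grip_width: 0.0425
grasp_force: 0.0
time_s: 25.8
position: [0.4122, 0.171, 0.1416]
eef_rot: [[-0.706, 0.708, -0.0], [0.708, 0.706, -0.0], [0.0, -0.0, -1.0]]
contact_force: [1.0, 0.5, 0.2]
grip_width: 0.043
grasp_force: 0.0
t 25.8 p [0.4122 0.171  0.1416] yang(y axis) 0.784 g 0.043 F [1.  0.5 0.2]
shift [0.0401 0.122  0.1346] turn -0.026 rows 3.0 1.0 j6 now -0.657
```

```bash
python3 -m creep '[{"dx":0.02,"dy":0.061,"dz":0,"turn":0,"grip":0},{"dx":0.02,"dy":0.061,"dz":0.02,"turn":0,"grip":0},{"dx":0,"dy":0,"dz":0.05,"turn":-0.026,"grip":0},{"dx":0,"dy":0,"dz":0.03,"turn":0,"grip":0},{"dx":0,"dy":0,"dz":0,"turn":0,"grip":0}]'
python3 - <<'E'
from h import *
s=st();go(.4703,.2856,.007,.81)
w=grab_frame('wrist');bars(w);cv2.imwrite('pics/w8.png',w['color'][:,:,::-1])
E
```

```text
time_s: 26.42
position: [0.4665, 0.2797, 0.0415]
eef_rot: [[-0.723, 0.691, -0.004], [0.691, 0.723, -0.001], [0.002, -0.004, -1.0]]
contact_force: [-0.3, 1.2, 0.1]
grip_width: 0.0428
grasp_force: 0.0
t 26.43 p [0.4665 0.2797 0.0415] yang(y axis) 0.808 g 0.0428 F [-0.3  1.2  0.1]
shift [0.0012 0.007  0.0344] turn -0.002 rows 1.0 1.0 j6 now -0.485
bar px [485. 288.] [531.5 339. ] [18.  26.8] long ang 2.294
bar px [337. 272.] [470.9 288.4] [14.9 24.4] long ang 2.404
```

View pics/w8.png

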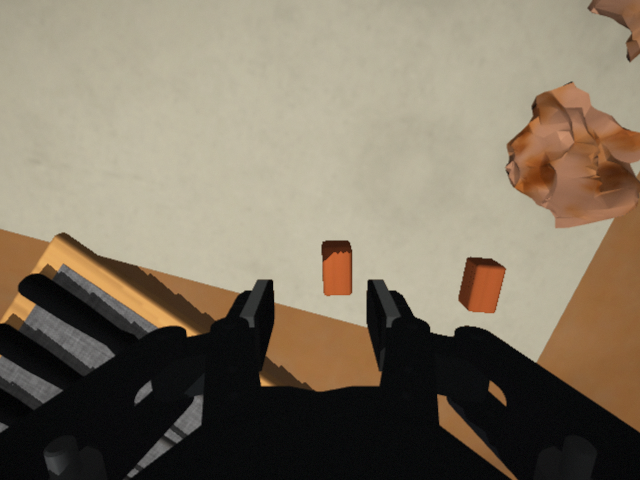

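The bar at (337,268) needs about +8 mm in tool y. Correct, descend and grip.

```bash
python3 -m creep '[{"dx":0.002,"dy":0.008,"dz":0.015,"turn":0,"grip":0},{"dx":0,"dy":0,"dz":0.019,"turn":0,"grip":0},{"dx":0,"dy":0,"dz":0,"turn":0,"grip":1},{"dx":0,"dy":0,"dz":0,"turn":0,"grip":1},{"dx":0,"dy":0,"dz":0,"turn":0,"grip":1},{"dx":0,"dy":0,"dz":0,"turn":0,"grip":1},{"dx":0,"dy":0,"dz":-0.04,"turn":0,"grip":1},{"dx":0,"dy":0,"dz":-0.06,"turn":0,"grip":1}]' 60
python3 - <<'E'
from h import *
s=st();t=grab_frame('top')
# pan points: handle bar mid etc from a clean top frame
t=np.load('/tmp/f.npy',allow_pickle=True).item()
H=hsv(t);m=((H[:,:,1]<45)&(H[:,:,2]>185)).astype(np.uint8);m[:235]=0;m[330:]=0;m[:,:395]=0;m[:,480:]=0
for r,a,c in blobs(m,300,5000):
    M=cv2.minAreaRect(np.array([ray(t,p.ravel(),.045)[:2]*1000 for p in c],np.float32));print(np.round(r[0]),M)
cv2.imwrite('pics/z2.png',cv2.resize(t['color'][185:335,355:495,::-1],None,fx=4,fy=4,interpolation=cv2.INTER_CUBIC))
E
```

```text
time_s: 27.48
position: [0.4709, 0.2869, 0.1094]
eef_rot: [[-0.725, 0.689, -0.003], [0.689, 0.725, -0.001], [0.002, -0.003, -1.0]]
contact_force: [1.5, 0.2, 0.3]
grip_width: 0.014
grasp_force: 60.0
t 27.48 p [0.4709 0.2869 0.1094] yang(y axis) 0.811 g 0.014 F [1.5 0.2 0.3]
[435. 270.] ((521.472900390625, -99.93678283691406), (92.84272003173828, 101.03781127929688), 32.786476135253906)
```

View pics/z2.png

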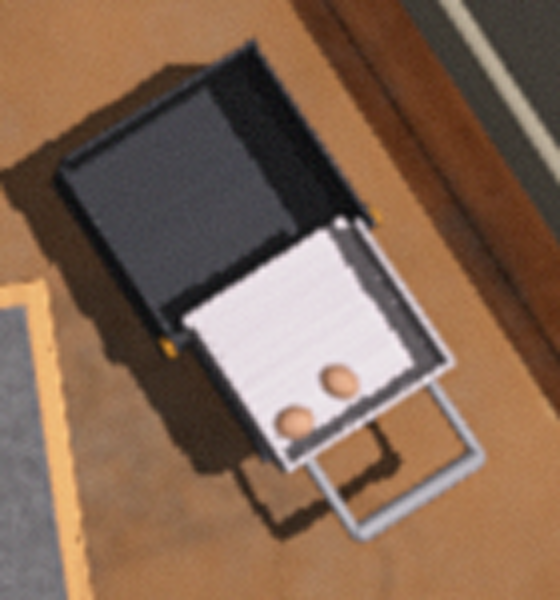

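The crop shows the pan's floor corners at (185,320) and (345,222) and its rear at (285,465) and (447,363). The blanks are at (295,420) and (340,380), the handle bar between (362,528) and (480,457).

Run:
```python
from h import *
t=np.load('/tmp/f.npy',allow_pickle=True).item()
P=lambda c,z:ray(t,(355+c[0]/4,185+c[1]/4),z)[:2]
a,b=P((362,528),.054),P((480,457),.054);d=b-a;m=(a+b)/2;y=-d/np.linalg.norm(d);x=np.array([y[1],-y[0]])
print('handle',m,'len',np.linalg.norm(d),'x ang',np.arctan2(x[1],x[0]))
h=m+.126*x;print('hinge',h)
for n,c,z in(('h1',(185,320),.045),('h2',(350,222),.045),('r1',(285,468),.066),('r2',(450,363),.066),('b1',(295,420),.048),('b2',(340,380),.048),('box farL',(60,170),.05),('box farR',(255,42),.05),('pinL',(168,346),.042),('pinR',(375,216),.042)):
    q=P(c,z)-h;print(n,P(c,z).round(3),'pan frame',round(q@x,4),round(q@y,4))
g=h-.034*x;s=observe()
for k in(-.027,.0,.027):
    p=g+k*y;print(k,p);go(p[0],p[1],.08,np.arctan2(x[1],x[0]),s)
```

```text
handle [ 0.44459476 -0.14366472] len 0.06798267422931553 x ang 0.5091752277026055
hinge [ 0.55461126 -0.0822451 ]
h1 [ 0.532 -0.033] pan frame 0.0043 0.0536
h2 [ 0.58  -0.118] pan frame 0.0046 -0.0432
r1 [ 0.457 -0.076] pan frame -0.0818 0.0531
r2 [ 0.506 -0.158] pan frame -0.0792 -0.0429
b1 [ 0.481 -0.085] pan frame -0.0653 0.0332
b2 [ 0.501 -0.108] pan frame -0.0598 0.0037
box farL [0.608 0.027] pan frame 0.0998 0.0689
box farR [ 0.671 -0.074] pan frame 0.1061 -0.0493
pinL [ 0.52  -0.025] pan frame -0.0024 0.0671
pinR [ 0.583 -0.131] pan frame 0.0009 -0.0564
-0.027 [ 0.53808562 -0.12239361]
shift [-0.3289 -0.2542  0.0373] turn 0.302 rows 6.0 2.0 j6 now -0.478
0.0 [ 0.52492427 -0.09881865]
shift [-0.3031 -0.2462  0.0373] turn 0.302 rows 5.0 2.0 j6 now -0.478
0.027 [ 0.51176292 -0.07524368]
shift [-0.2774 -0.2381  0.0372] turn 0.302 rows 5.0 2.0 j6 now -0.478
```

```bash
python3 -m creep '[{"dx":-0.0466,"dy":-0.0354,"dz":0,"turn":0,"grip":1},{"dx":-0.0466,"dy":-0.0354,"dz":0,"turn":0,"grip":1},{"dx":-0.0466,"dy":-0.0354,"dz":0,"turn":0,"grip":1},{"dx":-0.0466,"dy":-0.0354,"dz":0,"turn":0,"grip":1},{"dx":-0.0466,"dy":-0.0354,"dz":0,"turn":0,"grip":1},{"dx":-0.0466,"dy":-0.0354,"dz":0,"turn":0,"grip":1},{"dx":-0.0466,"dy":-0.0354,"dz":0,"turn":0,"grip":1},{"dx":0,"dy":0,"dz":0,"turn":0.14,"grip":1}]'
python3 -m creep '[{"dx":0,"dy":0,"dz":0,"turn":0.141,"grip":1},{"dx":0,"dy":0,"dz":0,"turn":0,"grip":1}]'
python3 - <<'E'
from h import *
s=st();go(.5368,-.1176,.056,.53)
w=grab_frame('wrist');cv2.imwrite('pics/w9.png',w['color'][:,:,::-1])
H=hsv(w)
E
```

```text
time_s: 28.52
position: [0.538, -0.1211, 0.1091]
eef_rot: [[-0.616, 0.788, 0.001], [0.788, 0.616, -0.001], [-0.002, 0.0, -1.0]]
contact_force: [-0.4, 0.1, -1.3]
grip_width: 0.0137
grasp_force: 60.0
time_s: 28.78
position: [0.5374, -0.1172, 0.1092]
eef_rot: [[-0.506, 0.862, 0.0], [0.862, 0.506, -0.0], [-0.0, 0.0, -1.0]]
contact_force: [-1.0, -0.5, 0.1]
grip_width: 0.0141
grasp_force: 60.0
t 28.77 p [ 0.5374 -0.1172  0.1092] yang(y axis) 0.531 g 0.0141 F [-1.  -0.5  0.1]
shift [-0.     -0.0007  0.0532] turn 0.001 rows 1.0 1.0 j6 now -0.961
```

View pics/w9.png

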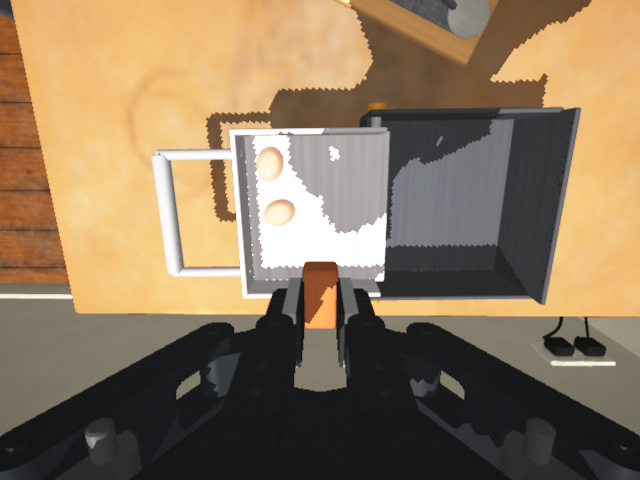

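The wrist view shows the pan's inside between columns 240 and 388 and rows 130 and 293. The blanks are at (270,163) and (279,212), and the handle bar runs from (158,155) to (175,272). I check these against my pan frame.

Run:
```python
from h import *
w=grab_frame('wrist');h=np.array([.553,-.078]);x=np.array([.8628,.5055]);y=np.array([-.5055,.8628])
for n,c,z in(('handle far',(158,155),.054),('handle near',(175,272),.054),('rear far',(232,129),.066),('rear near',(246,297),.066),('front far',(388,128),.066),('hinge near floor',(383,278),.045),('hinge far floor',(388,133),.045)):
    p=ray(w,c,z)[:2];q=p-h;print(n,p.round(4),'pan',round(q@x,4),round(q@y,4))
```

```text
handle far [ 0.4254 -0.1103] pan -0.1264 0.0366
handle near [ 0.4633 -0.1716] pan -0.1247 -0.0354
rear far [ 0.4587 -0.0748] pan -0.0797 0.0504
rear near [ 0.5097 -0.1577] pan -0.0777 -0.0469
front far [ 0.5298 -0.0322] pan 0.0031 0.0512
hinge near floor [ 0.5827 -0.1101] pan 0.0094 -0.0427
hinge far floor [ 0.5343 -0.0315] pan 0.0074 0.0495
```

```bash
python3 -m creep '[{"dx":0,"dy":0,"dz":0.03,"turn":0,"grip":1},{"dx":0,"dy":0,"dz":0.022,"turn":0,"grip":1},{"dx":0,"dy":0,"dz":0,"turn":0,"grip":1},{"dx":0,"dy":0,"dz":0,"turn":0,"grip":1}]'
python3 -m creep '[{"dx":0,"dy":0,"dz":0.002,"turn":0,"grip":0.45},{"dx":0,"dy":0,"dz":0,"turn":0,"grip":0.45},{"dx":0,"dy":0,"dz":-0.02,"turn":0,"grip":0.45},{"dx":0,"dy":0,"dz":-0.06,"turn":0,"grip":0.45},{"dx":0,"dy":0,"dz":-0.01,"turn":0,"grip":0},{"dx":0,"dy":0,"dz":0,"turn":0,"grip":0}]'
python3 - <<'E'
from h import *
s=st();t=grab_frame('top');bars(t);w=grab_frame('wrist');bars(w,.05)
go(.5265,.2815,.1,-.10)
E
```

```text
time_s: 29.38
position: [0.538, -0.1172, 0.0581]
eef_rot: [[-0.507, 0.862, 0.001], [0.862, 0.507, -0.001], [-0.001, 0.001, -1.0]]
contact_force: [0.3, -0.3, -0.5]
grip_width: 0.0139
grasp_force: 60.0
time_s: 30.12
position: [0.5375, -0.1171, 0.1457]
eef_rot: [[-0.506, 0.863, 0.001], [0.863, 0.506, -0.001], [-0.001, 0.001, -1.0]]
contact_force: [-0.0, 0.3, -0.8]
grip_width: 0.0424
grasp_force: 0.0
t 30.12 p [ 0.5375 -0.1171  0.1457] yang(y axis) 0.53 g 0.0424 F [-0.   0.3 -0.8]
bar px [244. 272.] [527.  282.1] [26.7 14. ] long ang 1.408
bar px [216. 270.] [532.6 337.7] [13.1 24.1] long ang 2.35
shift [0.3489 0.1925 0.0444] turn 0.63 rows 6.0 4.0 j6 now -0.96
```

```bash
python3 -m creep '[{"dx":0.0498,"dy":0.0275,"dz":0,"turn":0,"grip":0},{"dx":0.0498,"dy":0.0275,"dz":0,"turn":0,"grip":0},{"dx":0.0498,"dy":0.0275,"dz":0,"turn":0,"grip":0},{"dx":0.0498,"dy":0.0275,"dz":0,"turn":0,"grip":0},{"dx":0.0498,"dy":0.0275,"dz":0,"turn":0,"grip":0},{"dx":0.0498,"dy":0.0275,"dz":0,"turn":0,"grip":0},{"dx":0.0498,"dy":0.0275,"dz":0,"turn":0,"grip":0},{"dx":0,"dy":0,"dz":0.04,"turn":0.168,"grip":0}]'
python3 -m creep '[{"dx":0,"dy":0,"dz":0.04,"turn":0.168,"grip":0},{"dx":0,"dy":0,"dz":0.02,"turn":0.168,"grip":0},{"dx":0,"dy":0,"dz":0,"turn":0.168,"grip":0},{"dx":0,"dy":0,"dz":0,"turn":0,"grip":0}]'
python3 - <<'E'
from h import *
s=st();w=grab_frame('wrist');bars(w,.018)
go(.5268,.282,.007,-.14)
E
```

```text
time_s: 31.22
position: [0.5274, 0.2849, 0.1052]
eef_rot: [[-0.355, 0.935, 0.004], [0.935, 0.355, 0.002], [0.0, 0.004, -1.0]]
contact_force: [0.5, -1.0, -0.9]
grip_width: 0.0428
grasp_force: 0.0
time_s: 31.72
position: [0.5267, 0.2808, 0.0437]
eef_rot: [[0.14, 0.99, -0.003], [0.99, -0.14, -0.001], [-0.001, -0.002, -1.0]]
contact_force: [0.1, 0.0, 0.4]
grip_width: 0.0425
grasp_force: 0.0
t 31.73 p [0.5267 0.2808 0.0437] yang(y axis) -0.141 g 0.0425 F [0.1 0.  0.4]
bar px [320. 267.] [527.8 285.6] [26.3 15.3] long ang 1.432
shift [ 0.0012 -0.0003  0.0372] turn 0.001 rows 1.0 1.0 j6 now 0.43
```

```bash
python3 -m creep '[{"dx":0.003,"dy":0,"dz":0.02,"turn":0,"grip":0},{"dx":0,"dy":0,"dz":0.0165,"turn":0,"grip":0},{"dx":0,"dy":0,"dz":0,"turn":0,"grip":1},{"dx":0,"dy":0,"dz":0,"turn":0,"grip":1},{"dx":0,"dy":0,"dz":0,"turn":0,"grip":1},{"dx":0,"dy":0,"dz":0,"turn":0,"grip":1},{"dx":0,"dy":0,"dz":-0.05,"turn":0,"grip":1},{"dx":0,"dy":0,"dz":-0.06,"turn":0,"grip":1}]' 60
python3 - <<'E'
from h import *
h=np.array([.553,-.078]);x=np.array([.8628,.5055]);y=np.array([-.5055,.8628])
p=h-.032*x+.007*y;print(p);s=st();go(p[0],p[1],.057,.53)
E
```

```text
time_s: 32.78
position: [0.5272, 0.2837, 0.1194]
eef_rot: [[0.141, 0.99, -0.002], [0.99, -0.141, -0.001], [-0.001, -0.002, -1.0]]
contact_force: [0.3, -0.1, -0.9]
grip_width: 0.0144
grasp_force: 61.0
[ 0.5218519 -0.0881364]
t 32.77 p [0.5272 0.2837 0.1194] yang(y axis) -0.142 g 0.0144 F [ 0.3 -0.1 -0.9]
shift [-0.3688  0.0474  0.0627] turn -0.672 rows 6.0 4.0 j6 now 0.438
```

```bash
python3 -m creep '[{"dx":-0.0531,"dy":0.0071,"dz":0,"turn":0,"grip":1},{"dx":-0.0531,"dy":0.0071,"dz":0,"turn":0,"grip":1},{"dx":-0.0531,"dy":0.0071,"dz":0,"turn":0,"grip":1},{"dx":-0.0531,"dy":0.0071,"dz":0,"turn":0,"grip":1},{"dx":-0.0531,"dy":0.0071,"dz":0,"turn":0,"grip":1},{"dx":-0.0531,"dy":0.0071,"dz":0,"turn":0,"grip":1},{"dx":-0.0531,"dy":0.0071,"dz":0,"turn":0,"grip":1},{"dx":0,"dy":0,"dz":0,"turn":-0.168,"grip":1}]'
python3 -m creep '[{"dx":0,"dy":0,"dz":0,"turn":-0.168,"grip":1},{"dx":0,"dy":0,"dz":0,"turn":-0.168,"grip":1},{"dx":0,"dy":0,"dz":0,"turn":-0.168,"grip":1},{"dx":0,"dy":0,"dz":0,"turn":0,"grip":1}]'
python3 - <<'E'
from h import *
s=st();go(.5238,-.0916,.058,.53)
E
```

```text
time_s: 33.78
position: [0.5244, -0.0945, 0.1189]
eef_rot: [[-0.025, 1.0, 0.001], [1.0, 0.025, -0.001], [-0.001, 0.001, -1.0]]
contact_force: [-0.3, 0.7, -0.3]
grip_width: 0.0141
grasp_force: 61.0
time_s: 34.28
position: [0.5243, -0.091, 0.1189]
eef_rot: [[-0.504, 0.864, 0.0], [0.864, 0.504, -0.0], [-0.0, 0.0, -1.0]]
contact_force: [-0.7, -0.6, 0.3]
grip_width: 0.014
grasp_force: 61.0
t 34.27 p [ 0.5243 -0.091   0.1189] yang(y axis) 0.529 g 0.014 F [-0.7 -0.6  0.3]
shift [-0.0002 -0.0008  0.0609] turn -0.001 rows 1.0 1.0 j6 now -0.923
```

```bash
python3 -m creep '[{"dx":0,"dy":0,"dz":0.035,"turn":0,"grip":1},{"dx":0,"dy":0,"dz":0.024,"turn":0,"grip":1},{"dx":0,"dy":0,"dz":0,"turn":0,"grip":1},{"dx":0,"dy":0,"dz":0,"turn":0,"grip":1}]'
python3 -m creep '[{"dx":0,"dy":0,"dz":0.002,"turn":0,"grip":0.45},{"dx":0,"dy":0,"dz":0,"turn":0,"grip":0.45},{"dx":0,"dy":0,"dz":-0.02,"turn":0,"grip":0.45},{"dx":0,"dy":0,"dz":-0.05,"turn":0,"grip":0.45},{"dx":0,"dy":0,"dz":-0.01,"turn":0,"grip":0},{"dx":0,"dy":0,"dz":0,"turn":0,"grip":0}]'
python3 - <<'E'
from h import *
s=st();t=grab_frame('top');bars(t)
go(.532,.3375,.1,.75)
E
```

```text
time_s: 34.78
position: [0.5249, -0.0912, 0.0607]
eef_rot: [[-0.504, 0.864, 0.001], [0.864, 0.504, -0.001], [-0.001, 0.001, -1.0]]
contact_force: [-1.0, -0.4, 0.4]
grip_width: 0.0137
grasp_force: 61.0
time_s: 35.52
position: [0.5244, -0.091, 0.1382]
eef_rot: [[-0.505, 0.863, 0.001], [0.863, 0.505, -0.001], [-0.001, 0.001, -1.0]]
contact_force: [0.5, 0.2, -0.0]
grip_width: 0.0427
grasp_force: 0.0
t 35.52 p [ 0.5244 -0.091   0.1382] yang(y axis) 0.53 g 0.0427 F [ 0.5  0.2 -0. ]
bar px [216. 270.] [532.6 337.7] [13.1 24.1] long ang 2.35
shift [0.3656 0.2234 0.0373] turn -0.22 rows 6.0 2.0 j6 now -0.924
```

```bash
python3 -m creep '[{"dx":0.0522,"dy":0.0319,"dz":0,"turn":0,"grip":0},{"dx":0.0522,"dy":0.0319,"dz":0,"turn":0,"grip":0},{"dx":0.0522,"dy":0.0319,"dz":0,"turn":0,"grip":0},{"dx":0.0522,"dy":0.0319,"dz":0,"turn":0,"grip":0},{"dx":0.0522,"dy":0.0319,"dz":0,"turn":0,"grip":0},{"dx":0.0522,"dy":0.0319,"dz":0,"turn":0,"grip":0},{"dx":0.0522,"dy":0.0319,"dz":0,"turn":0,"grip":0},{"dx":0,"dy":0,"dz":0.04,"turn":-0.11,"grip":0}]'
python3 -m creep '[{"dx":0,"dy":0,"dz":0.03,"turn":-0.11,"grip":0},{"dx":0,"dy":0,"dz":0.022,"turn":0,"grip":0},{"dx":0,"dy":0,"dz":0,"turn":0,"grip":0}]'
python3 - <<'E'
from h import *
s=st();w=grab_frame('wrist');bars(w,.019)
go(.532,.3375,.0075,.75)
E
```

```text
time_s: 36.58
position: [0.5323, 0.3414, 0.0977]
eef_rot: [[-0.603, 0.798, 0.004], [0.798, 0.603, 0.002], [-0.001, 0.004, -1.0]]
contact_force: [0.8, -1.1, -0.5]
grip_width: 0.0432
grasp_force: 0.0
time_s: 36.95
position: [0.5309, 0.3365, 0.0428]
eef_rot: [[-0.681, 0.732, -0.006], [0.732, 0.681, -0.002], [0.002, -0.006, -1.0]]
contact_force: [0.1, 0.4, 0.3]
grip_width: 0.0427
grasp_force: 0.0
t 36.95 p [0.5309 0.3365 0.0428] yang(y axis) 0.75 g 0.0427 F [0.1 0.4 0.3]
bar px [328. 274.] [533.3 340.6] [15.2 26.9] long ang 2.29
shift [0.0003 0.0007 0.037 ] turn -0.0 rows 1.0 1.0 j6 now -0.373
```

```bash
python3 -m creep '[{"dx":0.001,"dy":0.003,"dz":0.02,"turn":0.01,"grip":0},{"dx":0,"dy":0,"dz":0.0155,"turn":0,"grip":0},{"dx":0,"dy":0,"dz":0,"turn":0,"grip":1},{"dx":0,"dy":0,"dz":0,"turn":0,"grip":1},{"dx":0,"dy":0,"dz":0,"turn":0,"grip":1},{"dx":0,"dy":0,"dz":0,"turn":0,"grip":1},{"dx":0,"dy":0,"dz":-0.05,"turn":0,"grip":1},{"dx":0,"dy":0,"dz":-0.06,"turn":0,"grip":1}]' 60
python3 - <<'E'
from h import *
h=np.array([.553,-.078]);x=np.array([.8628,.5055]);y=np.array([-.5055,.8628])
p=h-.030*x+.032*y;print(p);s=st();go(p[0],p[1],.058,.53)
E
```

```text
time_s: 38.0
position: [0.5333, 0.3396, 0.1209]
eef_rot: [[-0.674, 0.739, -0.002], [0.739, 0.674, -0.001], [0.001, -0.002, -1.0]]
contact_force: [-0.1, 0.1, -0.6]
grip_width: 0.0142
grasp_force: 60.6
[ 0.51094   -0.0655554]
t 38.0 p [0.5333 0.3396 0.1209] yang(y axis) 0.74 g 0.0142 F [-0.1  0.1 -0.6]
shift [-0.2842 -0.2896  0.0633] turn 0.21 rows 5.0 2.0 j6 now -0.36
```

```bash
python3 -m creep '[{"dx":-0.0406,"dy":-0.0414,"dz":0,"turn":0,"grip":1},{"dx":-0.0406,"dy":-0.0414,"dz":0,"turn":0,"grip":1},{"dx":-0.0406,"dy":-0.0414,"dz":0,"turn":0,"grip":1},{"dx":-0.0406,"dy":-0.0414,"dz":0,"turn":0,"grip":1},{"dx":-0.0406,"dy":-0.0414,"dz":0,"turn":0,"grip":1},{"dx":-0.0406,"dy":-0.0414,"dz":0,"turn":0,"grip":1},{"dx":-0.0406,"dy":-0.0414,"dz":0,"turn":0,"grip":1},{"dx":0,"dy":0,"dz":0,"turn":0.105,"grip":1}]'
python3 -m creep '[{"dx":0,"dy":0,"dz":0,"turn":0.105,"grip":1},{"dx":0,"dy":0,"dz":0,"turn":0,"grip":1}]'
python3 - <<'E'
from h import *
s=st();go(.5109,-.0656,.058,.53);cv2.imwrite('pics/w10.png',grab_frame('wrist')['color'][:,:,::-1])
E
```

```text
time_s: 39.0
position: [0.5114, -0.0691, 0.1205]
eef_rot: [[-0.587, 0.809, 0.001], [0.809, 0.587, -0.001], [-0.001, 0.0, -1.0]]
contact_force: [0.0, 0.9, 0.4]
grip_width: 0.014
grasp_force: 60.7
time_s: 39.25
position: [0.5114, -0.0655, 0.1204]
eef_rot: [[-0.506, 0.862, 0.0], [0.862, 0.506, -0.0], [-0.0, 0.0, -1.0]]
contact_force: [-0.1, 0.8, -0.4]
grip_width: 0.0143
grasp_force: 60.7
t 39.25 p [ 0.5114 -0.0655  0.1204] yang(y axis) 0.531 g 0.0143 F [-0.1  0.8 -0.4]
shift [ 0.0002 -0.0005  0.0624] turn 0.001 rows 1.0 1.0 j6 now -0.888
```

View pics/w10.png

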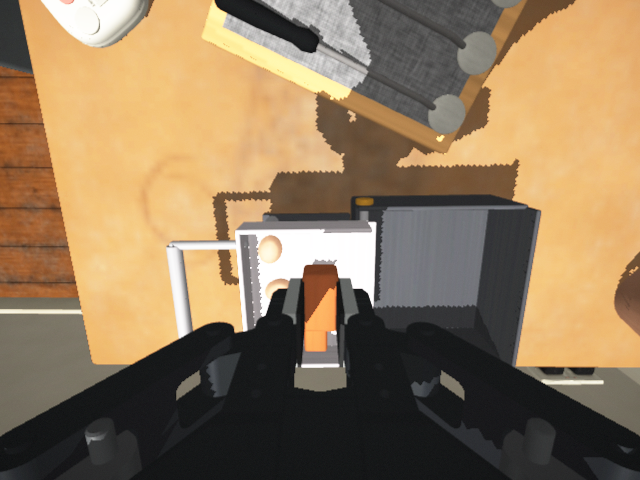

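The bar is over the free pan space (pan inside columns 240 to 375), clear of the blanks at (270,248) and (277,285). Lower and release. My pictures are used up, so I check by numbers from here on.

```bash
python3 -m creep '[{"dx":0,"dy":0,"dz":0.035,"turn":0,"grip":1},{"dx":0,"dy":0,"dz":0.026,"turn":0,"grip":1},{"dx":0,"dy":0,"dz":0,"turn":0,"grip":1},{"dx":0,"dy":0,"dz":0,"turn":0,"grip":1}]'
python3 -m creep '[{"dx":0,"dy":0,"dz":0.002,"turn":0,"grip":0.45},{"dx":0,"dy":0,"dz":0,"turn":0,"grip":0.45},{"dx":0,"dy":0,"dz":-0.02,"turn":0,"grip":0.45},{"dx":0,"dy":0,"dz":-0.05,"turn":0,"grip":0.45},{"dx":0,"dy":0,"dz":-0.03,"turn":0,"grip":0},{"dx":0,"dy":0,"dz":0,"turn":0,"grip":0}]'
python3 - <<'E'
from h import *
h=np.array([.553,-.078]);x=np.array([.8628,.5055]);y=np.array([-.5055,.8628])
s=st()
p=h-.126*x+.001*y;print('handle',p);go(p[0],p[1],.05,.53)
E
```

```text
time_s: 39.8
position: [0.512, -0.0654, 0.0602]
eef_rot: [[-0.506, 0.862, 0.001], [0.862, 0.506, -0.001], [-0.001, 0.001, -1.0]]
contact_force: [-0.9, 0.5, 0.2]
grip_width: 0.014
grasp_force: 60.7
time_s: 40.55
position: [0.5124, -0.0657, 0.1597]
eef_rot: [[-0.506, 0.863, 0.005], [0.863, 0.506, -0.002], [-0.004, 0.003, -1.0]]
contact_force: [0.3, -0.3, -0.2]
grip_width: 0.0425
grasp_force: 0.0
t 40.55 p [ 0.5124 -0.0657  0.1597] yang(y axis) 0.53 g 0.0425 F [ 0.3 -0.3 -0.2]
handle [ 0.4437817 -0.1408302]
shift [-0.0297 -0.0976  0.1095] turn 0.0 rows 2.0 1.0 j6 now -0.887
```

```bash
python3 -m creep '[{"dx":-0.015,"dy":-0.049,"dz":0,"turn":0,"grip":0.3},{"dx":-0.015,"dy":-0.049,"dz":0,"turn":0,"grip":0.3},{"dx":0,"dy":0,"dz":0.05,"turn":0,"grip":0.3},{"dx":0,"dy":0,"dz":0.02,"turn":0,"grip":0.3},{"dx":0,"dy":0,"dz":0,"turn":0,"grip":0.3}]'
python3 - <<'E'
from h import *
s=st();go(.4438,-.1408,.038,.53)
w=grab_frame('wrist');h=np.array([.553,-.078]);x=np.array([.8628,.5055]);y=np.array([-.5055,.8628])
H=hsv(w)
# orange bars / blanks inside pan, in pan frame
for r,a,c in blobs(((H[:,:,0]<16)&(H[:,:,1]>90)&(H[:,:,2]>70)).astype(np.uint8),60,9000):
    q=ray(w,r[0],.055)[:2]-h
    if abs(q@x)<.15 and abs(q@y)<.07:print(np.round(r[0]),np.round(r[1]),a,'pan',round(q@x,3),round(q@y,3))
t=grab_frame('top');print('top');H=hsv(t)
for r,a,c in blobs(((H[:,:,0]<16)&(H[:,:,1]>90)&(H[:,:,2]>110)).astype(np.uint8),8,600):
    q=ray(t,r[0],.055)[:2]-h
    if abs(q@x)<.15 and abs(q@y)<.07:print(np.round(r[0]),np.round(r[1]),a,'pan',round(q@x,3),round(q@y,3))
E
```

```text
time_s: 41.18
position: [0.4411, -0.1404, 0.0858]
eef_rot: [[-0.505, 0.863, -0.003], [0.863, 0.505, 0.002], [0.004, -0.002, -1.0]]
contact_force: [1.0, 0.3, -0.4]
grip_width: 0.0298
grasp_force: 0.0
t 41.17 p [ 0.4411 -0.1404  0.0858] yang(y axis) 0.53 g 0.0298 F [ 1.   0.3 -0.4]
shift [-0.0019  0.0022  0.0478] turn -0.0 rows 1.0 1.0 j6 now -1.094
[596. 361.] [ 4. 86.] 123.0 pan 0.038 -0.054
[439. 262.] [32. 16.] 170.0 pan -0.062 0.009
[366. 270.] [105.  65.] 1143.0 pan -0.102 0.005
[437. 213.] [27. 25.] 527.0 pan -0.066 0.036
[495. 267.] [ 43. 151.] 5570.0 pan -0.031 0.006
top
[448. 309.] [ 6. 15.] 68.0 pan -0.115 0.019
[427. 308.] [ 9. 14.] 93.0 pan -0.093 0.054
[442. 299.] [10. 15.] 129.0 pan -0.093 0.019
[440. 280.] [6. 7.] 32.5 pan -0.06 0.003
[432. 267.] [ 8. 43.] 289.0 pan -0.031 0.001
```

```bash
python3 -m creep '[{"dx":-0.002,"dy":0.002,"dz":0.03,"turn":0,"grip":0.3},{"dx":0,"dy":0,"dz":0.017,"turn":0,"grip":0.3},{"dx":0,"dy":0,"dz":0,"turn":0,"grip":0.3},{"dx":0,"dy":0,"dz":0,"turn":0,"grip":1},{"dx":0,"dy":0,"dz":0,"turn":0,"grip":1},{"dx":0,"dy":0,"dz":0,"turn":0,"grip":1},{"dx":0,"dy":0,"dz":0,"turn":0,"grip":1},{"dx":0,"dy":0,"dz":0,"turn":0,"grip":1}]' 35
python3 - <<'E'
from h import *
s=st()
R=lambda t:np.array([-.126*np.cos(t)+.012*np.sin(t),.126*np.sin(t)+.012*np.cos(t)])
T=np.linspace(0,1.44,15);P=np.array([R(t) for t in T]);print('dy,dz(up)',np.diff(P,axis=0).round(4).tolist())
E
```

```text
time_s: 42.28
position: [0.4454, -0.1418, 0.0413]
eef_rot: [[-0.506, 0.863, 0.002], [0.863, 0.506, -0.001], [-0.002, 0.001, -1.0]]
contact_force: [0.2, 1.6, 7.1]
grip_width: 0.0086
grasp_force: 34.5
t 42.27 p [ 0.4454 -0.1418  0.0413] yang(y axis) 0.53 g 0.0086 F [0.2 1.6 7.1]
dy,dz(up) [[0.0019, 0.0129], [0.0032, 0.0126], [0.0045, 0.0122], [0.0057, 0.0117], [0.0069, 0.011], [0.008, 0.0103], [0.009, 0.0094], [0.0099, 0.0084], [0.0107, 0.0074], [0.0114, 0.0062], [0.012, 0.005], [0.0125, 0.0038], [0.0128, 0.0025], [0.013, 0.0011]]
```

```bash
python3 -m creep '[{"dx":0,"dy":0.002,"dz":-0.013,"turn":0,"grip":1},{"dx":0,"dy":0.003,"dz":-0.0126,"turn":0,"grip":1},{"dx":0,"dy":0.0045,"dz":-0.0122,"turn":0,"grip":1},{"dx":0,"dy":0.0057,"dz":-0.0117,"turn":0,"grip":1},{"dx":0,"dy":0.0069,"dz":-0.011,"turn":0,"grip":1},{"dx":0,"dy":0.008,"dz":-0.0103,"turn":0,"grip":1},{"dx":0,"dy":0,"dz":0,"turn":0,"grip":1}]'
python3 -c "
from h import *
s=observe();h=np.array([.553,-.078]);x=np.array([.8628,.5055]);q=(s['position'][:2]-h)@x;print(q,s['position'][2]-.042+.0127)"
```

```text
time_s: 43.15
position: [0.4696, -0.1271, 0.1124]
eef_rot: [[-0.507, 0.862, -0.002], [0.862, 0.507, -0.003], [-0.001, -0.004, -1.0]]
contact_force: [-11.3, -7.7, 9.8]
grip_width: 0.0084
grasp_force: 34.7
-0.09672265226844334 0.08309297575905954
```

```bash
python3 -m creep '[{"dx":0,"dy":0.007,"dz":-0.011,"turn":0,"grip":1},{"dx":0,"dy":0.0095,"dz":-0.009,"turn":0,"grip":1},{"dx":0,"dy":0.0105,"dz":-0.008,"turn":0,"grip":1},{"dx":0,"dy":0,"dz":0,"turn":0,"grip":1}]'
python3 -c "
from h import *
s=observe();h=np.array([.553,-.078]);x=np.array([.8628,.5055]);q=(s['position'][:2]-h)@x;print(q,s['position'][2]-.042+.0127)"
```

```text
time_s: 43.65
position: [0.4945, -0.1121, 0.1398]
eef_rot: [[-0.507, 0.862, 0.0], [0.862, 0.507, -0.0], [-0.001, 0.0, -1.0]]
contact_force: [-4.4, -0.1, 4.4]
grip_width: 0.0083
grasp_force: 35.0
-0.0677400465206139 0.11051363936421706
```

```bash
python3 -m creep '[{"dx":0,"dy":0.0114,"dz":-0.0065,"turn":0,"grip":1},{"dx":0,"dy":0.012,"dz":-0.005,"turn":0,"grip":1},{"dx":0,"dy":0.0125,"dz":-0.0035,"turn":0,"grip":1},{"dx":0,"dy":0.0128,"dz":-0.002,"turn":0,"grip":1},{"dx":0,"dy":0.011,"dz":-0.001,"turn":0,"grip":1},{"dx":0,"dy":0,"dz":0,"turn":0,"grip":1},{"dx":0,"dy":0,"dz":0,"turn":0,"grip":1},{"dx":0,"dy":0,"dz":0,"turn":0,"grip":1}]'
python3 -c "
from h import *
s=observe();h=np.array([.553,-.078]);x=np.array([.8628,.5055]);q=(s['position'][:2]-h)@x;print(q,s['position'][2]-.042+.0127)
y=np.array([-.5055,.8628])
for n in('top','side'):
    t=grab_frame(n);H=hsv(t)
    for r,a,c in blobs(((H[:,:,0]<16)&(H[:,:,1]>90)&(H[:,:,2]>60)).astype(np.uint8),8,900):
        g=ray(t,r[0],.012)[:2]-h
        if abs(g@x)<.16 and abs(g@y)<.08:print(n,np.round(r[0]),np.round(r[1]),a,'pan',round(g@x,3),round(g@y,3))
"
```

```text
time_s: 44.65
position: [0.5456, -0.0815, 0.158]
eef_rot: [[-0.506, 0.863, 0.001], [0.863, 0.506, 0.001], [0.001, 0.002, -1.0]]
contact_force: [-4.2, 5.9, 9.2]
grip_width: 0.0082
grasp_force: 36.8
-0.00815938046714551 0.12866924166647006
top [439. 261.] [4. 4.] 11.0 pan -0.028 -0.027
top [401. 254.] [5. 8.] 35.0 pan 0.025 0.031
top [417. 246.] [5. 8.] 24.0 pan 0.022 -0.005
top [406. 238.] [10. 41.] 270.0 pan 0.047 0.004
side [344. 213.] [6. 7.] 36.0 pan 0.05 -0.041
side [380. 211.] [ 6. 15.] 74.5 pan -0.042 -0.045
```

```bash
python3 -m creep '[{"dx":0,"dy":-0.011,"dz":0.001,"turn":0,"grip":1},{"dx":0,"dy":-0.0128,"dz":0.002,"turn":0,"grip":1},{"dx":0,"dy":-0.0125,"dz":0.0035,"turn":0,"grip":1},{"dx":0,"dy":-0.012,"dz":0.005,"turn":0,"grip":1},{"dx":0,"dy":-0.0114,"dz":0.0065,"turn":0,"grip":1},{"dx":0,"dy":-0.0105,"dz":0.008,"turn":0,"grip":1},{"dx":0,"dy":-0.0095,"dz":0.009,"turn":0,"grip":1},{"dx":0,"dy":-0.007,"dz":0.011,"turn":0,"grip":1}]'
python3 -m creep '[{"dx":0,"dy":-0.008,"dz":0.0103,"turn":0,"grip":1},{"dx":0,"dy":-0.0069,"dz":0.011,"turn":0,"grip":1},{"dx":0,"dy":-0.0057,"dz":0.0117,"turn":0,"grip":1},{"dx":0,"dy":-0.0045,"dz":0.0122,"turn":0,"grip":1},{"dx":0,"dy":-0.003,"dz":0.0126,"turn":0,"grip":1},{"dx":0,"dy":-0.002,"dz":0.012,"turn":0,"grip":1},{"dx":0,"dy":0,"dz":0,"turn":0,"grip":1}]'
```

```text
time_s: 45.75
position: [0.4689, -0.1279, 0.1109]
eef_rot: [[-0.506, 0.862, -0.003], [0.862, 0.506, -0.003], [-0.001, -0.005, -1.0]]
contact_force: [-15.4, -8.5, 16.3]
grip_width: 0.0086
grasp_force: 37.5
time_s: 46.62
position: [0.4456, -0.142, 0.0407]
eef_rot: [[-0.505, 0.863, 0.002], [0.863, 0.505, -0.001], [-0.002, 0.001, -1.0]]
contact_force: [3.4, -1.5, -1.2]
grip_width: 0.0087
grasp_force: 38.7
```

Back at the starting height. Release, wait, retreat and check.

```bash
python3 -m creep '[{"dx":0,"dy":0,"dz":0,"turn":0,"grip":0.3},{"dx":0,"dy":0,"dz":0,"turn":0,"grip":0.3},{"dx":0,"dy":0,"dz":0,"turn":0,"grip":0.3},{"dx":0,"dy":0,"dz":-0.04,"turn":0,"grip":0.3},{"dx":0,"dy":0,"dz":-0.06,"turn":0,"grip":0.3},{"dx":0,"dy":-0.06,"dz":-0.06,"turn":0,"grip":0},{"dx":0,"dy":-0.06,"dz":-0.04,"turn":0,"grip":0},{"dx":0,"dy":0,"dz":0,"turn":0,"grip":0}]'
python3 -m creep '[{"dx":-0.03,"dy":-0.04,"dz":0,"turn":0,"grip":0},{"dx":0,"dy":0,"dz":0,"turn":0,"grip":0},{"dx":0,"dy":0,"dz":0,"turn":0,"grip":0},{"dx":0,"dy":0,"dz":0,"turn":0,"grip":0},{"dx":0,"dy":0,"dz":0,"turn":0,"grip":0},{"dx":0,"dy":0,"dz":0,"turn":0,"grip":0},{"dx":0,"dy":0,"dz":0,"turn":0,"grip":0},{"dx":0,"dy":0,"dz":0,"turn":0,"grip":0}]'
cat > chk.py <<'E'
from h import *
h=np.array([.553,-.078]);x=np.array([.8628,.5055]);y=np.array([-.5055,.8628]);st()
t=grab_frame('top');H=hsv(t);grips(t,.020);bars(t)
for r,a,c in blobs(((H[:,:,0]<16)&(H[:,:,1]>90)&(H[:,:,2]>60)).astype(np.uint8),8,900):
    g=ray(t,r[0],.012)[:2]-h
    if abs(g@x)<.16 and abs(g@y)<.08:print(np.round(r[0]),np.round(r[1]),a,'pan',round(g@x,3),round(g@y,3))
c0=np.array([.4553,.112]);ex=np.array([.9937,.1118]);ey=np.array([-.1118,.9937])
m=((H[:,:,1]<40)&(H[:,:,2]>165)).astype(np.uint8)
for r,a,c in blobs(m,20,400):
    q=ray(t,r[0],.013)[:2]-c0
    if abs(q@ex)<.12 and abs(q@ey)<.1:print('blade',np.round(r[0]),np.round(r[1],1),'board',round(q@ex,4),round(q@ey,4))
for r,a,c in blobs(H[:,:,2]<45,60,600):
    q=ray(t,r[0],.020)[:2]-c0
    if abs(q@ex)<.12 and abs(q@ey)<.1:print('grip',np.round(r[0],1),np.round(r[1],1),'board',round(q@ex,4),round(q@ey,4))
E
python3 chk.py
```

```text
time_s: 47.62
position: [0.3606, -0.1917, 0.2222]
eef_rot: [[-0.502, 0.865, 0.003], [0.865, 0.502, -0.004], [-0.005, 0.001, -1.0]]
contact_force: [0.1, 0.0, 0.1]
grip_width: 0.0425
grasp_force: 0.0
time_s: 48.62
position: [0.3425, -0.2362, 0.2201]
eef_rot: [[-0.506, 0.863, 0.0], [0.863, 0.506, -0.0], [-0.0, -0.0, -1.0]]
contact_force: [-0.7, 0.4, -0.0]
grip_width: 0.043
grasp_force: 0.0
t 48.62 p [ 0.3425 -0.2362  0.2201] yang(y axis) 0.53 g 0.043 F [-0.7  0.4 -0. ]
grip px [301. 338.] [393.  168.9] [67.  12.9] long ang 0.129
grip px [322. 336.] [396.2 127.5] [68.4 12.3] long ang 0.106
grip px [344. 332.] [403.2  83.6] [68.3 16.3] long ang 0.118
grip px [364. 329.] [408.3  42.2] [68.4 15.3] long ang 0.095
grip px [327. 122.] [839.7 106. ] [12.6 68.6] long ang 2.109
bar px [420. 228.] [610.8 -77.7] [17.  27.4] long ang 1.847
blade [293. 272.] [11.3 11.3] board 0.0781 0.0627
blade [314. 270.] [11. 12.] board 0.0775 0.0197
blade [335. 266.] [11. 12.] board 0.0799 -0.0238
blade [356. 262.] [11. 11.] board 0.0804 -0.0661
grip [300.9 338.1] [34.1  6.5] board -0.0557 0.0635
grip [321.6 336. ] [34.7  6.2] board -0.0572 0.022
grip [343.6 332. ] [34.6  8.2] board -0.0551 -0.0224
grip [364.2 329. ] [34.7  7.7] board -0.0546 -0.0641
```

```bash
cat > c2.py <<'E'
from h import *
h=np.array([.553,-.078]);x=np.array([.8628,.5055]);y=np.array([-.5055,.8628])
for n in('top','wrist'):
    t=grab_frame(n);I=t['color'].astype(int)
    m=np.zeros(I.shape[:2],np.uint8)
    poly=lambda X0,X1,Y,z:np.array([proj(t,[*(h+a*x+b*y),z]) for a,b in((X0,-Y),(X0,Y),(X1,Y),(X1,-Y))]).astype(np.int32)
    for nm,P in(('box',poly(.005,.115,.052,.01)),('pan',poly(-.078,.0,.044,.047))):
        m[:]=0;cv2.fillConvexPoly(m,P,1)
        k=(m>0)&(I[:,:,0]>1.25*I[:,:,2]+8)
        print(n,nm,P.tolist(),int(m.sum()))
        for r,a,c in blobs(k,4,9e4):
            z=.015 if nm=='box' else .05;q=ray(t,r[0],z)[:2]-h
            print('  ',np.round(r[0]),np.round(r[1]),a,'pan frame',round(q@x,3),round(q@y,3),I[int(r[0][1]),int(r[0][0])])
E
python3 c2.py
```

```text
top box [[440, 241], [397, 267], [368, 222], [411, 196]] 2778
   [418. 246.] [7. 9.] 54.5 pan frame 0.02 -0.005 [227 174 142]
   [410. 240.] [19. 45.] 415.5 pan frame 0.038 0.001 [202 105  62]
   [390. 210.] [ 3. 51.] 86.0 pan frame 0.114 0.002 [71 53 36]
top pan [[463, 275], [426, 299], [404, 265], [441, 242]] 1828
wrist box [[563, 231], [583, 132], [691, 132], [663, 231]] 6700
   [613. 211.] [26. 29.] 648.5 pan frame 0.05 -0.027 [244 150  79]
   [621. 165.] [24. 60.] 1212.5 pan frame 0.047 0.02 [244 149  81]
wrist pan [[506, 233], [521, 139], [606, 139], [586, 233]] 7933
```

```bash
python3 -c "
from h import *
t=grab_frame('top');f=np.load('/tmp/f.npy',allow_pickle=True).item()
d=np.abs(t['color'].astype(int)-f['color']).max(2)
print('handle region change',(d[285:325,438:482]>60).sum(), 'pan walls',(d[245:285,400:468]>60).sum())
print(job_done())"
```

```text
handle region change 0 pan walls 164
the job is handed in; nothing more can be done
None
```

The job is handed in: all four spatulas lie parallel on the board, blades pointing away. The three bar ends went into the pan first, then were tipped into the scrap box with the two blanks, and the pan is back level and empty.

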